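# Sprayed wheelsets into the drying case

## Task

The sprayed wagon wheelsets on the bench are touch-dry and have to cure out of the dust: put every one of them into the open drying case, one to each pair of facing slots, with both axle ends fully down in the slots. Then break the lid's locked folding stay by pushing its knuckle down, lower the lid gently by hand without letting it drop, and press its front edge down until the catch snaps and the lid is fully shut. Leave the bottles and the burner round about standing.

Things in the scene. Friction and masses are not known exactly. Their poses are not given: they have to be found in the camera images.
- wheelset_a: a steel wagon wheelset lying on its wheels, 118 mm long: a bare 9 mm axle 60 mm long between two flanged wheels (flange 44 mm across, tread 38 mm, each wheel reaching from 30 to 42 mm from the middle), and beyond them 7 mm journals that end 59 mm from the middle; 0.2 kg. Both ends are alike. Origin: the middle of the axle (22 mm above the bench when standing); x runs along the axle. It rolls a little way if pushed sideways. May be absent.
- wheelset_b: a steel wagon wheelset lying on its wheels, 118 mm long: a bare 9 mm axle 60 mm long between two flanged wheels (flange 44 mm across, tread 38 mm, each wheel reaching from 30 to 42 mm from the middle), and beyond them 7 mm journals that end 59 mm from the middle; 0.2 kg. Both ends are alike. Origin: the middle of the axle (22 mm above the bench when standing); x runs along the axle. It rolls a little way if pushed sideways. May be absent.
- wheelset_c: a steel wagon wheelset lying on its wheels, 118 mm long: a bare 9 mm axle 60 mm long between two flanged wheels (flange 44 mm across, tread 38 mm, each wheel reaching from 30 to 42 mm from the middle), and beyond them 7 mm journals that end 59 mm from the middle; 0.2 kg. Both ends are alike. Origin: the middle of the axle (22 mm above the bench when standing); x runs along the axle. It rolls a little way if pushed sideways. May be absent.
- wheelset_d: a steel wagon wheelset lying on its wheels, 118 mm long: a bare 9 mm axle 60 mm long between two flanged wheels (flange 44 mm across, tread 38 mm, each wheel reaching from 30 to 42 mm from the middle), and beyond them 7 mm journals that end 59 mm from the middle; 0.2 kg. Both ends are alike. Origin: the middle of the axle (22 mm above the bench when standing); x runs along the axle. It rolls a little way if pushed sideways. May be absent.
- case: plywood drying case, fixed to the bench: 142 mm deep (x) by 234 mm wide (y) outside, walls 5 mm thick, 64 mm high, open on top while the lid is up. Origin: centre of its underside; x points to the hinge side (away from the robot), y to its left. A wheelset lies across it along x, wheels between the two rails (5 mm end play each way), journals in facing slots.
- slot0 (a point): rightmost (-y) slot pair: where an axle's middle lies when both ends are bottomed, 40 mm above the bench. The slots are cut in two aluminium rails 8 mm thick, their middles 51 mm before and behind the case's centre line, tops 53.5 mm above the bench; slots 48 mm apart, 9 mm wide, bottoms 36.5 mm above the bench, mouths flared to 19 mm
- slot1 (a point): slot pair 2 of 4 counted from the right (-y): where an axle's middle lies when both ends are bottomed, 40 mm above the bench; axle along the case's x
- slot2 (a point): slot pair 3 of 4 counted from the right (-y): where an axle's middle lies when both ends are bottomed, 40 mm above the bench; axle along the case's x
- slot3 (a point): slot pair 4 of 4 counted from the right (-y): where an axle's middle lies when both ends are bottomed, 40 mm above the bench; axle along the case's x
- lid (a joint): lid angle in rad: 0 fully shut and caught, about 0.087 resting on the unsnapped catch with its front edge some 11 mm proud, 1.62 (just past upright) held open by the locked stay. With the stay broken it stays up only while steep; lower down it falls if not held.
- lid_hinge (a point): middle of the lid's hinge line, at the top of the case's back wall, 74 mm behind the case's middle and 66.5 mm above the bench; the line runs along the case's y and the lid swings up from the front
- lid_bar (a point): middle of the lid's pull bar: steel, 11 mm thick, 90 mm long along the case's y (posts 38 mm either side of the middle), 35 mm clear of the lid's front edge, 180 mm from the hinge line (and 2.5 mm outside the plane that is level with the hinge line when the lid is shut). It moves with the lid: above it when open, in front of it when shut.
- lid_press (a point): point on the lid's outer face 8 mm behind the middle of its front edge, 137 mm from the hinge line: press here to shut the lid, about 10 N. The lid is a wooden frame with a clear pane, 145 by 234 by 8 mm; shut, this point is 73 mm above the bench.
- knuckle (a point): middle of the black stud at the stay's knuckle, 11 mm thick, 22 mm long along the case's y, outside the case's right (-y) wall, 83 mm above the bench when locked. Pushed down with about 3 N it swings down and back on the stay's lower link (46 mm long, pivot 58 mm above the bench, 38 mm nearer the front), drawing the lid forward; 20 mm down is well broken.
- stay (a joint): fold of the stay at its knuckle in rad: -2.85 when locked just past straight, rising to 0 when the lid is shut; above -2.6 the lock is broken
- cyano: small glue bottle with a pointed blue cap, 30 mm wide and 90 mm tall, standing; origin at its foot; not to be knocked over
- paint_00: small paint bottle with a black cap, 34 mm wide and 67 mm tall, standing under the fixed bench magnifier, whose lens, 150 mm across, is centred about 65 mm to the right (-y) of this bottle and hangs 184 to 243 mm above the bench (its arm, to the left, up to 266 mm); origin at its foot; not to be knocked over
- burner: upright red pocket burner, 45 by 69 mm and 113 mm tall, standing at the right of the case; origin at its foot; not to be knocked over

How it is judged:
By the outcome, as a careful person would: the job done as asked, in the order asked, and still so for the second after the job is handed in, with the robot touching nothing.
Of wheelset_a, wheelset_b, wheelset_c, wheelset_d only 3 to 4 are there at a start; the rules pass over those that are not, and their reading is None.
At some moment in a run one of wheelset_a, wheelset_b, wheelset_c, wheelset_d may be knocked a few centimetres aside while the robot is not near it.
It also fails if it takes over 210 s, if anything falls off the work surface, if the arm or the gripper's body presses on something with over 40 N, if the wrist force passes 120 N, or if a joint passes its speed limit or range.

## Robot

A 7-joint arm with a two-finger parallel gripper is mounted at the origin on a cart in front of the work surface, level with it; the furniture and walls round the work are solid. World frame = base frame: x ahead of the robot, y to its left, z up, the work surface at z = 0. Lengths are in mm, angles in rad, forces in N, time in s.
With the tool pointing down it reaches from about 400 to 875 mm from the base axis. Payload 4.4 kg.
Tool frame: the origin (TCP) lies midway between the tips of the shut fingers; the grasp point (between the pads) lies 19 mm behind it; x points along the fingers, y is the direction in which the jaws open and shut, and the axes are right-handed (so a half turn about x gives the same grasp; the last joint's range is limited). The gripper opens to 85 mm and grips with 20 to 120 N. Pads are 22 mm wide; open, the fingers measure 114 mm over their backs; the gripper's body (76 mm by 85 mm) begins 54 mm behind the grasp point. The pads swing forward as they close: fully open they stand 13 mm farther back than shut.
Start: joints at [1.243, 0.628, 0.038, 1.517, -0.027, 0.996, -0.02], TCP at [168.26, -627.858, 231.313] pointing down, gripper open.
Joint ranges: [-3.06, 3.06], [-0.37, 2.12], [-1.25, 1.32], [0.18, 2.47], [-1.1, 4.24], [0.23, 1.98], [-2.94, 2.94]. Speed limits (rad/s): [2.57, 2.57, 3.14, 3.14, 3.14, 3.14, 3.14].

## Interface

Orientations are given as [roll, pitch, yaw] about the fixed x, y, z axes, in that order (R = Rz(yaw) Ry(pitch) Rx(roll)).
In Python, from cell import ctrl gives the robot as it stands.
- The arm moves only by the tool arm_command, never from a script. Its argument "series" is a list of rows, each a list of 7 numbers: the opening, from 0 (shut) to 1 (fully open), then the shift along the world's x, y, z in cm, then the turn, a rotation vector about the world's x, y, z in degrees. In form: [[claw, x, y, z, rx, ry, rz], ...]. A call has 1 to 20 rows; each row shifts and turns the commanded pose from where the row before left it; what a row does not reach is not made up. A row lasts 1/12 s, in which the tool goes at most 41.7 mm and 7.16 degrees, less where a joint would pass 70% of its speed; a pose out of reach is approached as far as the arm can. A call with a gripper value outside its range is refused whole. The fingers move at their own pace and stop on an object; the grip force is fixed at half the most. Time passes only in rows, so rows that do not move let the fingers close. It gives the time, the measured TCP pose, the force and the opening at its end, in the units of the state.
- ctrl.read_state(): the state, without advancing time (a new reading comes with each control period).
- ctrl.get_image(name): name is "side" or "top" or "wrist"; returns the picture (420x560x3 uint8, blue, green, red); there is no depth.
- ctrl.calibration(name): a dict with "fovy" (degrees; the focal length in pixels is half the picture's height over the tangent of half this angle, whatever the lens; pixels are square), "cx", "cy" (the principal point, pixels), "cam_to_world" (4x4, takes a point from camera to world coordinates); the wrist camera has in their place "T_tool_cam" (4x4, takes a point from camera to tool coordinates, whose origin is the TCP and whose axes are the tool frame's). Camera axes: x right, y up, looking along -z (the intrinsics and any distortion apply to the point x, -y, -z); pixel columns grow to the right and rows downward; lengths in mm; the calibration is good to about 2 mm. The wrist camera is an equidistant fisheye: a pixel r from the principal point sees the ray r / f radians off the axis. A picture is of the moment at which its call begins: read the wrist's pose just before it. calibration takes no time and is no camera call.
- ctrl.finish_job(): hands the job in, once; it reports no verdict.
Trained networks look in the newest picture that a camera, given by its name, has taken for a name from the list of things; names that differ only in an ending like _2 or _b are one class to them, and where a whole thing is asked for, a point or a joint stands for the part that bears it (a point fixed in the world has none). Each returns a list of dicts, best first, with "conf" (0 to 1); they miss things now and then, are a little off and sometimes report something else, mostly with a low value. They report only what shows in the picture. A call takes as long as a camera call.
- ctrl.spot_in(label, camera): "centre" ([x, y, z] in mm, in world coordinates, good to about 4 mm: the middle of the surface that is visible of it).
The state is a dict: "clock": time; "qpos": joint angles; "qd": joint speeds; "tau": joint torques, N m; "eef_pos": TCP position; "tool_rot": TCP orientation; "force": force on the tool from outside, world axes, zero at the start; "torque": the same for the moment, N m; "width": finger opening in mm.
Only numpy, scipy, OpenCV 4.12 (cv2) and the standard library are available. Lean on these libraries where they do the work, as an engineer would, in place of code of your own. Each camera call takes 0.05 s, during which the arm holds its last target.

## Working session

There is one attempt and no reset: what is moved stays moved. The work goes in short steps, Python scripts to look and compute and a tool call to move; the robot and the scene stay as the last step left them, time stands still between calls to the robot, and variables do not carry over. Pictures are saved under pics/ and viewed, and the job is handed in when it is done.

Besides the shell and the picture viewer there is one more tool, called after "Emit:" by a JSON object that holds its "op" and its "data". arm_command: Moves the arm, as the interface text tells. Its arguments: {"type":"object","properties":{"series":{"type":"array"}},"required":["series"]}

```bash
mkdir -p pics; ls
python3 - <<'E'
from cell import ctrl
import cv2
print(ctrl.read_state())
for n in ("side","top","wrist"):
    cv2.imwrite(f"pics/{n}0.png",ctrl.get_image(n)); print(n,ctrl.calibration(n))
E
```

```text
pics
{'clock': 0.0, 'qpos': array([ 1.24317655,  0.62936065,  0.03842601,  1.51835886, -0.02698339,
        0.99629285, -0.0200159 ]), 'qd': array([ 8.72264979e-05,  7.65006345e-04,  4.73404582e-06, -1.73210021e-03,
       -1.49687198e-03, -3.18789339e-04,  1.34614487e-03]), 'tau': array([ 2.88892006e-04, -5.63396108e+01,  1.22635078e+00, -1.93435961e+01,
        1.09373184e-02,  1.03944234e-02, -1.94905238e-05]), 'eef_pos': array([ 168.11712402, -627.24078802,  230.38230868]), 'tool_rot': array([-1.55488118,  1.56889423,  1.8485375 ]), 'force': array([-0.38695713, -0.02788937, -0.10191215]), 'torque': array([ 0.01388191, -0.00024681, -0.01088335]), 'width': 85.39888018307119}
side {'fovy': 57.02133125777404, 'cx': 278.31511937876263, 'cy': 205.09644037272096, 'cam_to_world': array([[-9.66428946e-01,  1.30241613e-01, -2.21477344e-01,
         2.67832610e+02],
       [-2.56053060e-01, -5.59530792e-01,  7.88265262e-01,
         5.51986660e+02],
       [-2.12584543e-02,  8.18512319e-01,  5.74095517e-01,
         6.69728437e+02],
       [ 0.00000000e+00,  0.00000000e+00,  0.00000000e+00,
[... 212 characters left out ...]
,
       [-9.99845882e-01, -1.75472324e-02,  5.53280694e-04,
        -2.45824612e+02],
       [-2.59734794e-03,  1.79019031e-01,  9.83842183e-01,
         1.52649146e+03],
       [ 0.00000000e+00,  0.00000000e+00,  0.00000000e+00,
         1.00000000e+00]])}
wrist {'fovy': 65.70646984690485, 'cx': 280.39247685840655, 'cy': 206.21021597457465, 'T_tool_cam': array([[ 7.57070475e-04,  3.15695333e-01, -9.48860308e-01,
        -1.42640522e+02],
       [ 9.99999674e-01, -5.04294217e-04,  6.30089480e-04,
         6.38781035e-01],
       [-2.79588459e-04, -9.48860476e-01, -3.15695612e-01,
        -8.01802918e+01],
       [ 0.00000000e+00,  0.00000000e+00,  0.00000000e+00,
         1.00000000e+00]])}
```

View pics/side0.png

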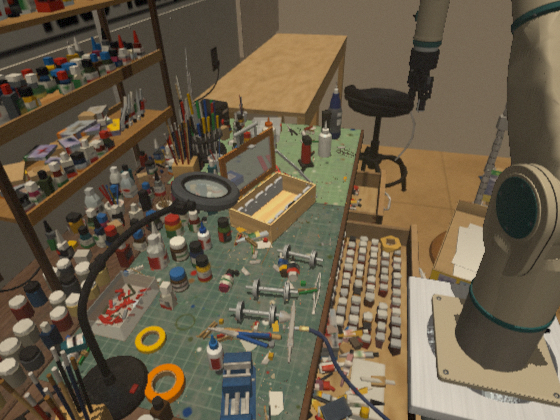

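View pics/top0.png

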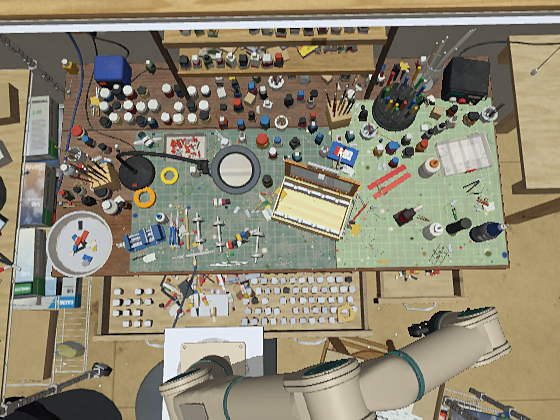

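View pics/wrist0.png

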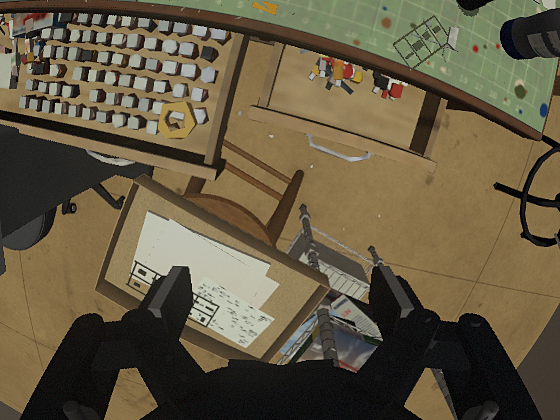

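Run:
```python
from cell import ctrl
for c in ("top","side"):
  for l in ("wheelset_a","case","lid","lid_bar","knuckle","cyano","paint_00","burner"):
    print(c,l,[(d['conf'],[round(float(v)) for v in d['centre']]) for d in ctrl.spot_in(l,c)])
```

```text
top wheelset_a [(0.65, [412, -141, 30]), (0.64, [444, -19, 27]), (0.5, [469, 51, 26])]
top case [(0.97, [558, -341, 49])]
top lid [(0.6, [492, -453, 96]), (0.55, [595, -355, 160])]
top lid_bar [(0.97, [594, -355, 163])]
top knuckle [(0.59, [488, -454, 97])]
top cyano [(0.22, [413, -141, 28])]
top paint_00 [(0.19, [444, -18, 25])]
top burner [(0.84, [494, -623, 88])]
side wheelset_a [(0.91, [469, 55, 25]), (0.8, [408, -139, 26]), (0.67, [452, -15, 26]), (0.24, [568, -339, 59])]
side case [(0.58, [569, -338, 58]), (0.51, [503, 181, 45])]
side lid [(0.9, [599, -354, 158]), (0.59, [569, -335, 58])]
side lid_bar [(0.56, [600, -348, 158])]
side knuckle [(0.67, [509, -453, 102])]
side cyano [(0.7, [505, 178, 49]), (0.49, [570, -335, 56])]
side paint_00 [(0.8, [619, -30, 41])]
side burner [(0.9, [494, -619, 55])]
```

Run:
```python
import cv2
a=cv2.imread('pics/top0.png')[120:280,110:370]; cv2.imwrite('pics/t0c.png',cv2.resize(a,None,fx=3,fy=3,interpolation=cv2.INTER_CUBIC))
a=cv2.imread('pics/side0.png')[120:380,130:350]; cv2.imwrite('pics/s0c.png',cv2.resize(a,None,fx=2.3,fy=2.3,interpolation=cv2.INTER_CUBIC))
```

```text
(no output)
```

View pics/t0c.png

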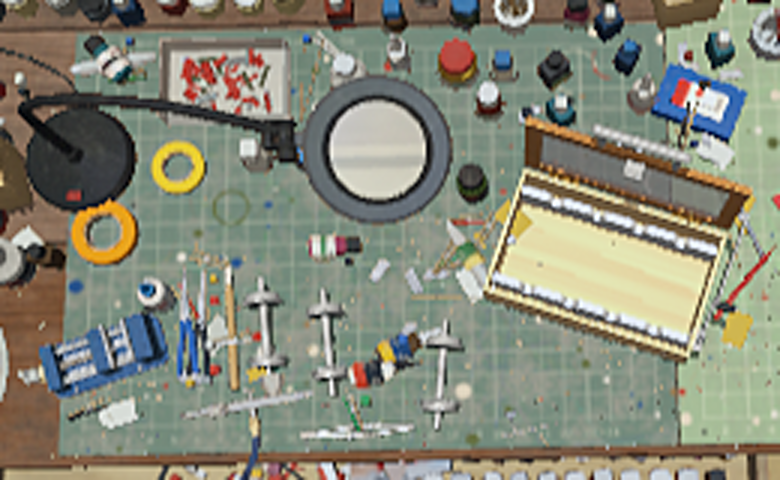

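View pics/s0c.png

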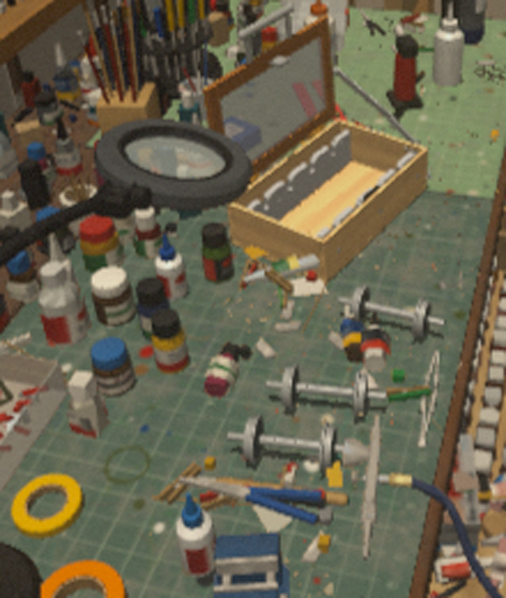

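```bash
cat > h.py <<'E'
import numpy as np, cv2
from scipy.spatial.transform import Rotation as Ro
from cell import ctrl
def tool(s=None):
    s=s or ctrl.read_state(); T=np.eye(4); T[:3,:3]=Ro.from_euler('xyz',s['tool_rot']).as_matrix(); T[:3,3]=s['eef_pos']; return T
def camT(n,s=None):
    c=ctrl.calibration(n)
    return c,(tool(s)@c['T_tool_cam'] if n=='wrist' else c['cam_to_world'])
def ray(n,u,v,s=None):
    c,T=camT(n,s); f=210/np.tan(np.radians(c['fovy'])/2); x=u-c['cx'];y=v-c['cy']
    if n=='wrist':
        r=np.hypot(x,y)+1e-9;t=r/f; d=np.array([np.sin(t)*x/r,-np.sin(t)*y/r,-np.cos(t)])
    else: d=np.array([x/f,-y/f,-1.])
    return T[:3,3],T[:3,:3]@d
def pt(n,u,v,z,s=None):
    o,d=ray(n,u,v,s); return o+d*(z-o[2])/d[2]
def proj(n,p,s=None):
    c,T=camT(n,s); f=210/np.tan(np.radians(c['fovy'])/2); q=T[:3,:3].T@(np.asarray(p,float)-T[:3,3]); x,y,z=q[0],-q[1],-q[2]
    if n=='wrist':
        r=np.hypot(x,y)+1e-9; t=np.arctan2(r,z); return c['cx']+f*t*x/r, c['cy']+f*t*y/r
    return c['cx']+f*x/z, c['cy']+f*y/z
def snap(n,name,scale=1.4):
    s=ctrl.read_state(); im=ctrl.get_image(n); cv2.imwrite(f'pics/{name}_raw.png',im)
    cv2.imwrite(f'pics/{name}.png',cv2.resize(im,None,fx=scale,fy=scale,interpolation=cv2.INTER_CUBIC)); return s,im
E
python3 - <<'E'
from h import *
np.set_printoptions(precision=2,suppress=True)
T=tool();print(T)
C=(287+0,0)
for u,v,z in [(110+488/3,120+295/3,64),(110+690/3,120+355/3,64),(110+524/3,120+172/3,64),(110+728/3,120+235/3,64)]: print(pt('top',u,v,z))
print('lens',pt('top',110+378/3,120+150/3,215))
for a,b in [((263,288),(268,360)),((325,300),(333,378)),((446,338),(436,407))]:
  print([pt('top',110+u/3,120+v/3,30) for u,v in (a,b)])
E
```

```text
[[   0.      0.26   -0.97  168.26]
 [  -0.     -0.97   -0.26 -627.86]
 [  -1.      0.     -0.    231.33]
 [   0.      0.      0.      1.  ]]
[ 490.86 -198.21   64.  ]
[ 422.17 -413.15   64.  ]
[ 626.42 -239.18   64.  ]
[ 552.12 -459.31   64.  ]
lens [613.21 -96.5  215.  ]
[array([508.52,  51.03,  30.  ]), array([428.65,  44.15,  30.  ])]
[array([493.9 , -17.52,  30.  ]), array([407.7 , -27.08,  30.  ])]
[array([ 449.42, -150.53,   30.  ]), array([ 374.19, -139.21,   30.  ])]
```

Emit:
{"op": "arm_command", "data": {"series": [[1, 0, 0, 4, 0, 0, 0], [1, 0, 0, 4, 0, 0, 0], [1, 0, 0, 4, 0, 0, 0], [1, 1.1, 2.4, 0, 0, 0, 6.9], [1, 1.1, 2.4, 0, 0, 0, 6.9], [1, 1.1, 2.4, 0, 0, 0, 6.9], [1, 1.1, 2.4, 0, 0, 0, 6.9], [1, 1.1, 2.4, 0, 0, 0, 6.9], [1, 1.1, 2.4, 0, 0, 0, 6.9], [1, 1.1, 2.4, 0, 0, 0, 6.9], [1, 1.1, 2.4, 0, 0, 0, 6.9], [1, 1.1, 2.4, 0, 0, 0, 6.9], [1, 1.1, 2.4, 0, 0, 0, 6.9]]}}

```text
clock: 2.03
eef_pos: [278.6, -386.6, 351.5]
tool_rot: [0.39, 1.57, -1.28]
force: [0.5, 0.1, 0.2]
width: 85.0
```

Emit:
{"op": "arm_command", "data": {"series": [[1, 1.1, 2.4, 0, 0, 0, 6.9], [1, 1.1, 2.4, 0, 0, 0, 6.9], [1, 1.1, 2.4, 0, 0, 0, 6.9], [1, 1.1, 2.4, 0, 0, 0, 6.9], [1, 1.1, 2.4, 0, 0, 0, 6.9], [1, 1.1, 2.4, 0, 0, 0, 6.9], [1, 1.1, 2.4, 0, 0, 0, 6.9], [1, 1.1, 2.4, 0, 0, 0, 6.9], [1, 1.1, 2.4, 0, 0, 0, 6.9], [1, 1.1, 2.4, 0, 0, 0, 6.9], [1, 1.1, 2.4, 0, 0, 0, 6.9], [1, 1.1, 2.4, 0, 0, 0, 6.9], [1, 1.1, 2.4, 0, 0, 0, 6.9], [1, 1.1, 2.4, 0, 0, 0, 6.9], [1, 0, 0, 0, 0, 0, 0], [1, 0, 0, 0, 0, 0, 0]]}}

```text
clock: 3.37
eef_pos: [432.5, -50.8, 351.4]
tool_rot: [0.708, 1.57, 0.72]
force: [-0.6, -0.5, 0.1]
width: 85.6
```

Run:
```python
from h import *
np.set_printoptions(precision=3,suppress=True)
s,_=snap('wrist','w1'); print(s['clock'],s['qpos'],s['eef_pos']); print(tool(s))
for l in ("wheelset_a","case","lid_bar","knuckle","paint_00"):
    print(l,[(d['conf'],[round(float(v)) for v in d['centre']]) for d in ctrl.spot_in(l,'wrist')])
```

```text
3.3667 [ 0.702  0.246 -0.809  1.881  0.199  1.097  1.4  ] [432.528 -50.777 351.435]
[[  0.     -0.013   1.    432.528]
 [  0.      1.      0.013 -50.777]
 [ -1.      0.      0.    351.435]
 [  0.      0.      0.      1.   ]]
wheelset_a [(0.77, [468, 49, 27]), (0.59, [452, -16, 26]), (0.58, [416, -142, 28])]
case [(0.72, [570, -341, 54])]
lid_bar [(0.56, [594, -364, 146])]
knuckle [(0.65, [506, -450, 101]), (0.44, [594, -366, 147])]
paint_00 [(0.74, [610, -39, 44]), (0.34, [498, 160, 54])]
```

View pics/w1.png

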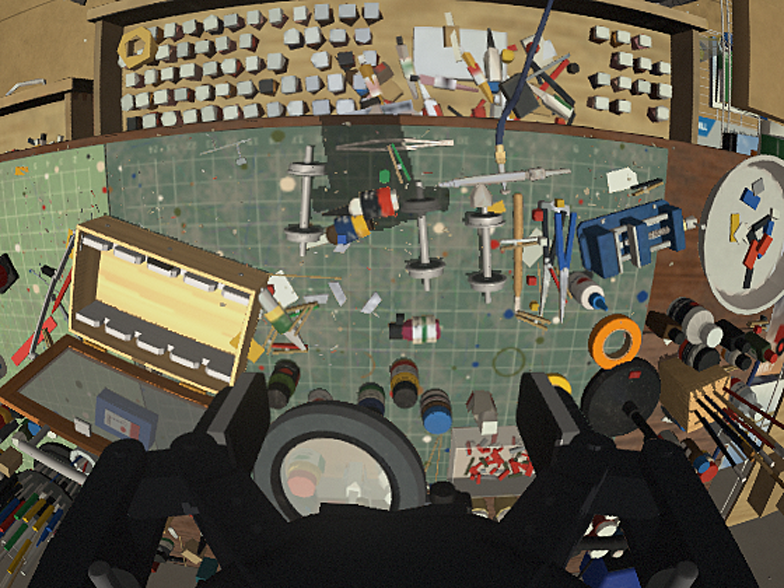

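Run:
```python
import cv2
a=cv2.imread('pics/w1_raw.png')[95:220,185:385]; cv2.imwrite('pics/w1c.png',cv2.resize(a,None,fx=4,fy=4,interpolation=cv2.INTER_CUBIC))
a=cv2.imread('pics/w1_raw.png')[140:330,0:200]; cv2.imwrite('pics/w1d.png',cv2.resize(a,None,fx=3,fy=3,interpolation=cv2.INTER_CUBIC))
```

```text
(no output)
```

View pics/w1c.png

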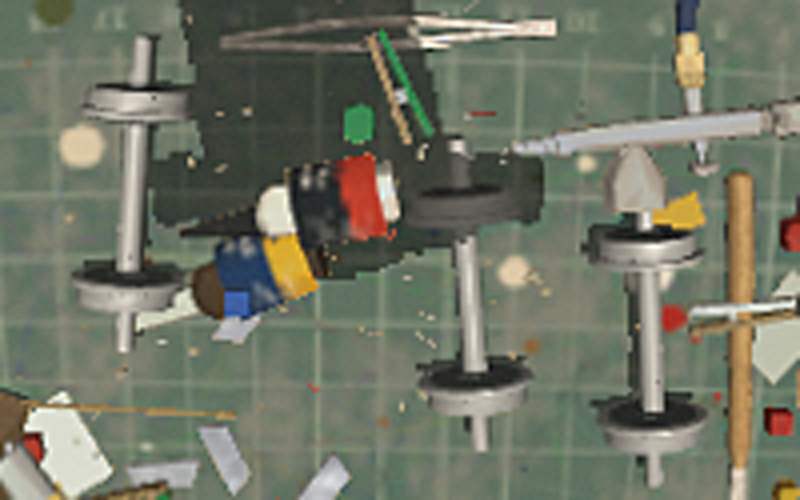

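View pics/w1d.png

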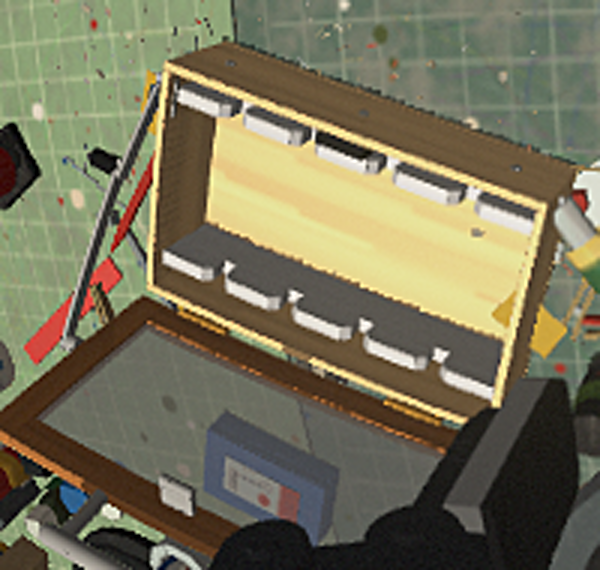

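Run:
```python
from h import *
np.set_printoptions(precision=1,suppress=True)
P=lambda u,v,z:pt('wrist',185+u/4,95+v/4,z)[:2]
for a,b in [((144,38),(124,350)),((457,140),(482,450)),((640,205),(655,485))]:
    p,q=P(*a,22),P(*b,22); d=q-p; print(p,q,'mid',(p+q)/2,'len',np.hypot(*d),'yaw',np.degrees(np.arctan2(d[1],d[0])))
Q=lambda u,v,z:pt('wrist',u/3,140+v/3,z)[:2]
for u,v in [(163,64),(547,205),(148,297),(480,420)]: print('corner',Q(u,v,64))
for u,v in [(200,97),(272,125),(350,158),(428,185)]: print('railF',Q(u,v,53.5))
for u,v in [(188,265),(250,292),(322,325),(395,355),(470,382)]: print('railB',Q(u,v,53.5))
print('stud',Q(105,160,83))
```

```text
[ 352.8 -140. ] [ 469.7 -150.9] mid [ 411.2 -145.4] len 117.38733435118651 yaw -5.323439666872614
[390.5 -26.7] [508.5 -14.5] mid [449.5 -20.6] len 118.6417658410667 yaw 5.921250904391189
[412.8  41.5] [522.4  54.3] mid [467.6  47.9] len 110.43402454759484 yaw 6.674103158130898
corner [ 420.3 -414.7]
corner [ 497.2 -194.3]
corner [ 557.1 -460.7]
corner [ 620.1 -246.9]
railF [ 441.4 -399.2]
railF [ 458. -352.]
railF [ 476.4 -305.2]
railF [ 490.7 -261.3]
railB [ 539.8 -430.9]
railB [ 554.7 -387.6]
railB [ 572.7 -341.3]
railB [ 588.6 -297.1]
railB [ 602.7 -253.6]
stud [ 467.6 -454.2]
```

Emit:
{"op": "arm_command", "data": {"series": [[0.5, -0.7, -3.2, 0, 0, 0, -3], [0.5, -0.7, -3.2, 0, 0, 0, -3], [0.5, -0.7, -3.0, 0, 0, 0, 0], [0.5, 0, 0, -4, 0, 0, 0], [0.5, 0, 0, -4, 0, 0, 0], [0.5, 0, 0, -4, 0, 0, 0], [0.5, 0, 0, -4, 0, 0, 0], [0.5, 0, 0, -4, 0, 0, 0], [0.5, 0, 0, -4, 0, 0, 0], [0.5, 0, 0, -1, 0, 0, 0], [0.5, 0, 0, 0, 0, 0, 0], [0.5, 0, 0, 0, 0, 0, 0]]}}

```text
clock: 4.67
eef_pos: [411.1, -146.0, 101.1]
tool_rot: [2.959, 1.57, 2.864]
force: [-0.4, -0.1, 0.6]
width: 42.7
```

Run:
```python
from h import *
np.set_printoptions(precision=3,suppress=True)
s,_=snap('wrist','w2'); print(s['eef_pos'],s['width']); print(tool(s)[:,1])
```

```text
[ 411.142 -145.994  101.121] 42.715468529277935
[0.095 0.996 0.    0.   ]
```

View pics/w2.png

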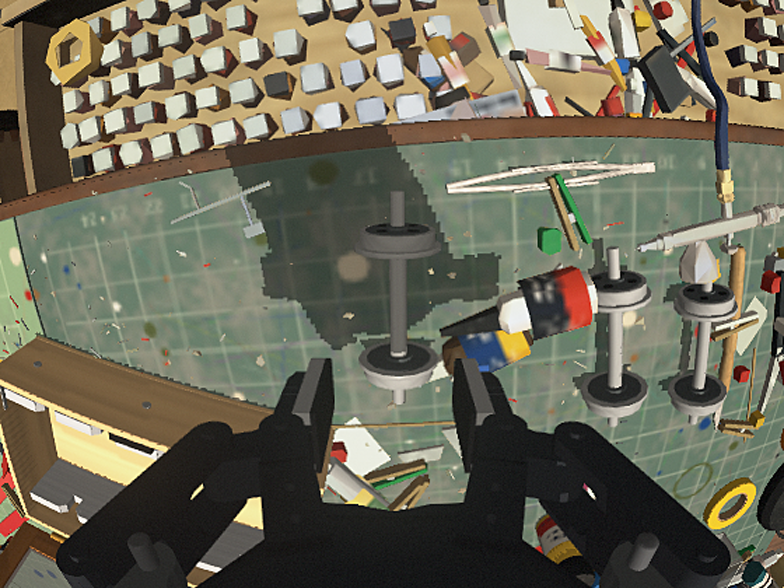

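Run:
```python
from h import *
np.set_printoptions(precision=1,suppress=True)
p,q=[pt('wrist',u/1.4,v/1.4,22)[:2] for u,v in ((397.5,193),(399,403))]
print(p,q,(p+q)/2,np.hypot(*(q-p)))
for z in (6,101):
  pass
```

```text
[ 355.4 -139.2] [ 473.6 -149.1] [ 414.5 -144.1] 118.61439250171048
```

Emit:
{"op": "arm_command", "data": {"series": [[0.5, 0.3, 0.2, -3.5, 0, 0, 0], [0.5, 0, 0, -3, 0, 0, 0], [0.5, 0, 0, -2, 0, 0, 0], [0.5, 0, 0, -1, 0, 0, 0], [0.5, 0, 0, 0, 0, 0, 0], [0, 0, 0, 0, 0, 0, 0], [0, 0, 0, 0, 0, 0, 0], [0, 0, 0, 0, 0, 0, 0], [0, 0, 0, 0, 0, 0, 0], [0, 0, 0, 0, 0, 0, 0], [0, 0, 0, 0, 0, 0, 0]]}}

```text
clock: 5.63
eef_pos: [415.5, -144.3, 7.7]
tool_rot: [-0.206, 1.567, -0.3]
force: [-0.0, -0.8, 7.8]
width: 6.6
```

Emit:
{"op": "arm_command", "data": {"series": [[0, 0, 0, 0, 0, 0, 0], [0, 0, 0, 0, 0, 0, 0]]}}

```text
clock: 5.8
eef_pos: [415.5, -144.3, 7.7]
tool_rot: [-0.221, 1.567, -0.315]
force: [0.0, -0.2, 7.7]
width: 6.3
```

Run:
```python
from h import *
s,_=snap('wrist','w3'); print(s['eef_pos'],s['width'],s['force'],s['tool_rot'])
```

```text
[ 415.53339156 -144.29729415    7.72376975] 6.326268071086778 [ 0.02086485 -0.23229951  7.65485513] [-0.22081522  1.56747049 -0.31543815]
```

View pics/w3.png

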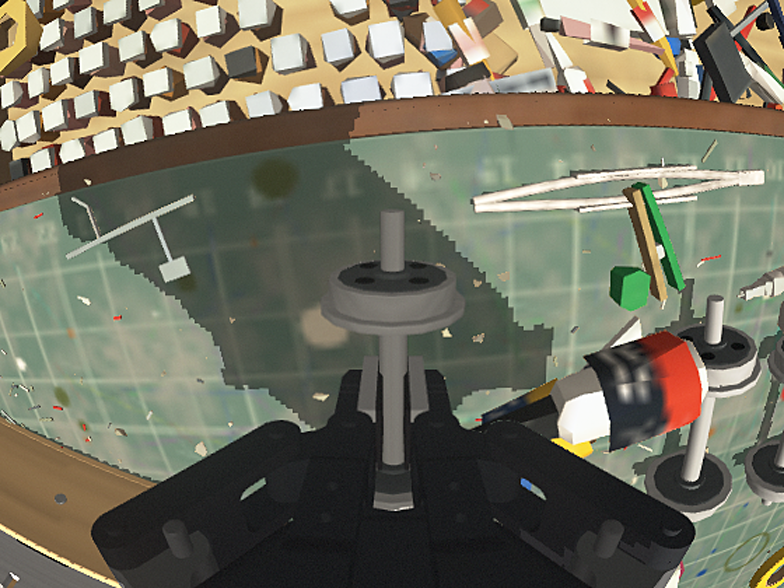

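Emit:
{"op": "arm_command", "data": {"series": [[0, 0, 0, 1, 0, 0, 0], [0, 0, 0, 2, 0, 0, 0], [0, 0, 0, 3, 0, 0, 0], [0, 0, 0, 3, 0, 0, 0], [0, 0, 0, 3, 0, 0, 0], [0, 0, 0, 0, 0, 0, 0], [0, 0, 0, 0, 0, 0, 0]]}}

```text
clock: 6.43
eef_pos: [415.1, -144.6, 127.8]
tool_rot: [-0.302, 1.567, -0.398]
force: [0.2, -0.0, -2.2]
width: 6.5
```

Run:
```python
from h import *
s,_=snap('wrist','w4'); print(s['eef_pos'],s['width'],s['force'],s['torque']);snap('side','s4')
```

```text
[ 415.07323319 -144.62676049  127.84672331] 6.501578671166556 [ 0.17630735 -0.02166937 -2.2028553 ] [-0.05650733  0.03235395 -0.00041529]
```

View pics/w4.png

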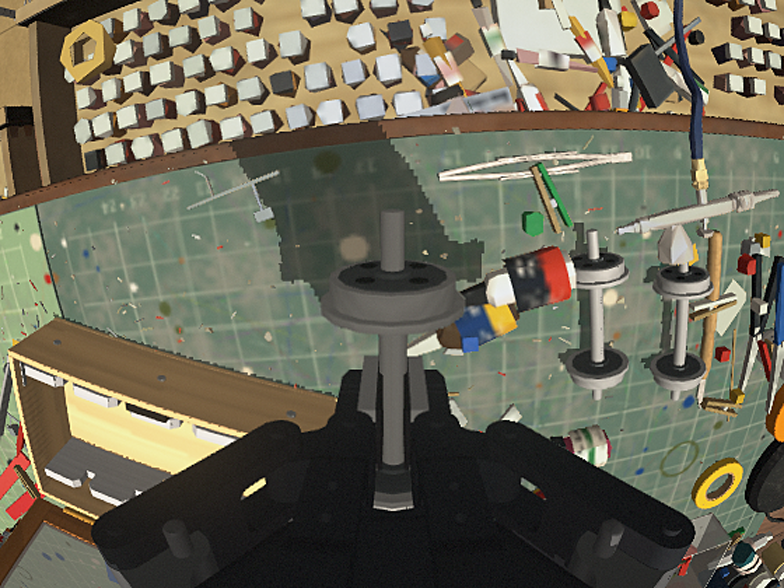

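View pics/s4.png

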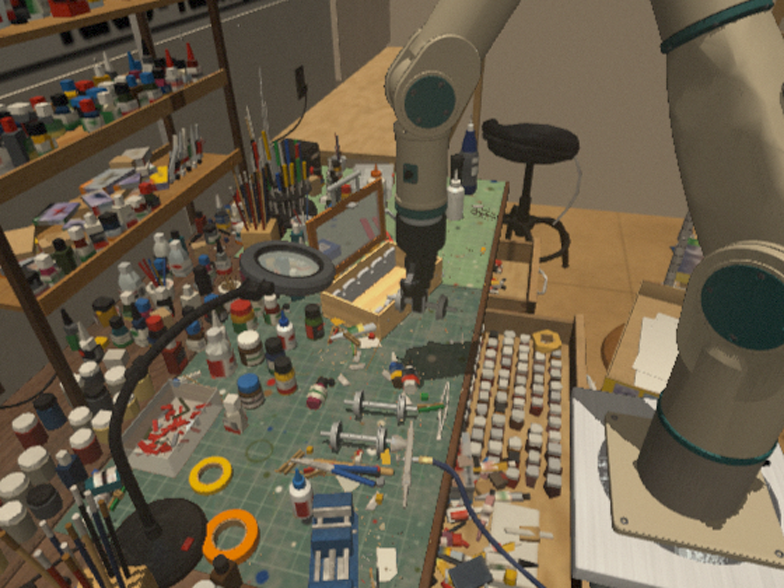

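```bash
cat >> h.py <<'E'
def ptool(p):  # tool coords -> wrist pixel
    T=tool(); return proj('wrist',T[:3,:3]@np.array(p,float)+T[:3,3])
def endfit(u,v,h=14.3):
    # journal end (raw px) -> tool z,y at tool x=-h
    c=ctrl.calibration('wrist');T=c['T_tool_cam'];f=210/np.tan(np.radians(c['fovy'])/2); x=u-c['cx'];y=v-c['cy'];r=np.hypot(x,y);t=r/f
    d=T[:3,:3]@np.array([np.sin(t)*x/r,-np.sin(t)*y/r,-np.cos(t)]); o=T[:3,3]
    return o+d*(-h-o[0])/d[0]
E
python3 - <<'E'
from h import *
np.set_printoptions(precision=1,suppress=True)
for h in (11,14.3,17): print(endfit(393/1.4,209/1.4,h), endfit(393/1.4,271/1.4,h))
im=cv2.imread('pics/w4_raw.png')[130:370,210:350]; cv2.imwrite('pics/w4c.png',cv2.resize(im,None,fx=2.5,fy=2.5))
E
```

```text
[-11.   -0.7 -62.4] [-11.   -0.7 -43.6]
[-14.3  -0.7 -62.9] [-14.3  -0.7 -44.6]
[-17.   -0.7 -63.3] [-17.   -0.7 -45.4]
```

View pics/w4c.png

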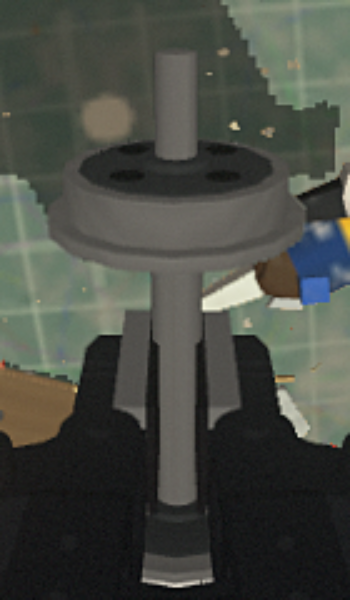

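Emit:
{"op": "arm_command", "data": {"series": [[0, 2.6, -2.2, 0.5, 0, 0, -3], [0, 2.6, -2.2, 0.5, 0, 0, -3], [0, 2.6, -2.2, 0.5, 0, 0, -3], [0, 2.6, -2.2, 0.5, 0, 0, -3], [0, 2.8, -2.3, 0, 0, 0, -2.5], [0, 0, 0, 0, 0, 0, 0], [0, 0, 0, 0, 0, 0, 0]]}}

```text
clock: 7.12
eef_pos: [546.2, -255.6, 143.8]
tool_rot: [-3.123, 1.568, 2.811]
force: [-1.4, 0.3, -2.2]
width: 6.3
```

Run:
```python
from h import *
np.set_printoptions(precision=3,suppress=True)
s,_=snap('wrist','w5'); print(s['eef_pos'],s['width'],s['qpos']); print(tool(s)[:,1])
```

```text
[ 546.214 -255.615  143.831] 6.287623867645543 [ 0.763  0.737 -0.616  1.723  0.538  0.86   1.13 ]
[ 0.342  0.94  -0.     0.   ]
```

View pics/w5.png

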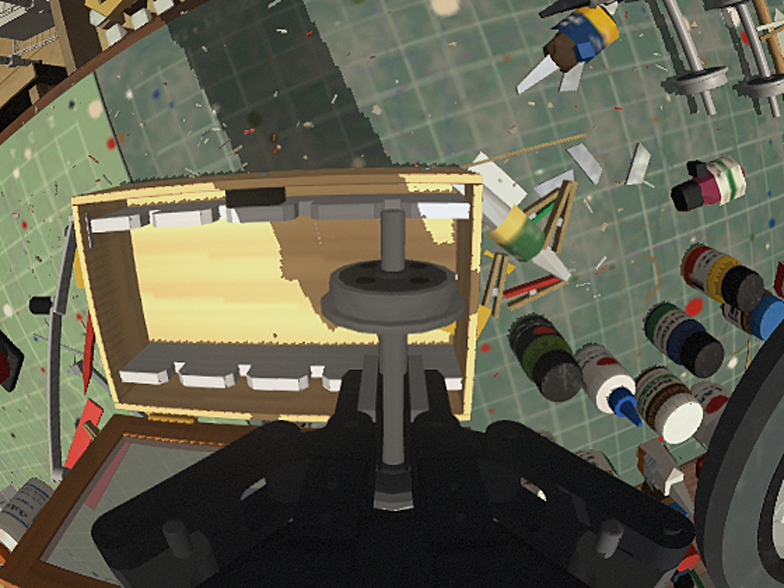

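Run:
```python
import cv2
a=cv2.imread('pics/w5_raw.png')[115:315,10:210]; cv2.imwrite('pics/w5a.png',cv2.resize(a,None,fx=4,fy=4,interpolation=cv2.INTER_CUBIC)[:600])
a=cv2.imread('pics/w5_raw.png')[115:265,160:360]; cv2.imwrite('pics/w5b.png',cv2.resize(a,None,fx=4,fy=4,interpolation=cv2.INTER_CUBIC))
a=cv2.imread('pics/w5_raw.png')[225:315,40:240]; cv2.imwrite('pics/w5c.png',cv2.resize(a,None,fx=4,fy=4,interpolation=cv2.INTER_CUBIC))
```

```text
(no output)
```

View pics/w5a.png

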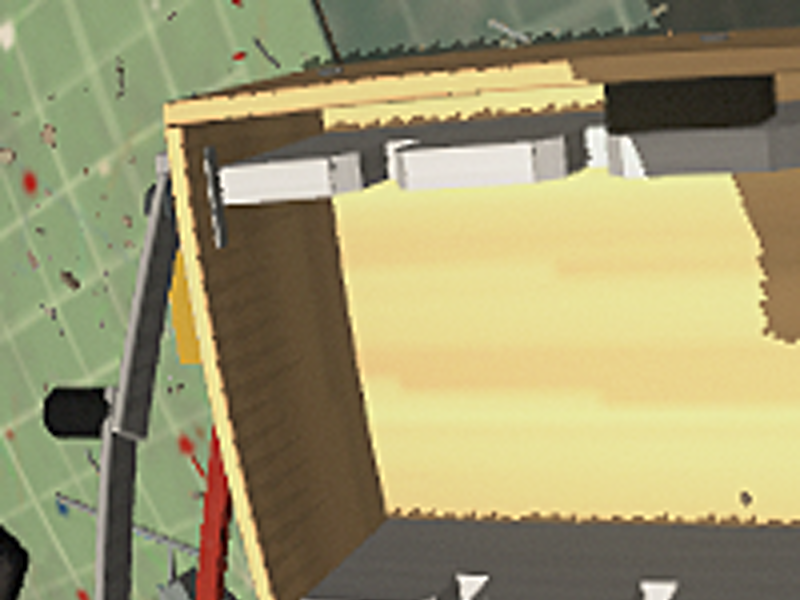

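View pics/w5b.png

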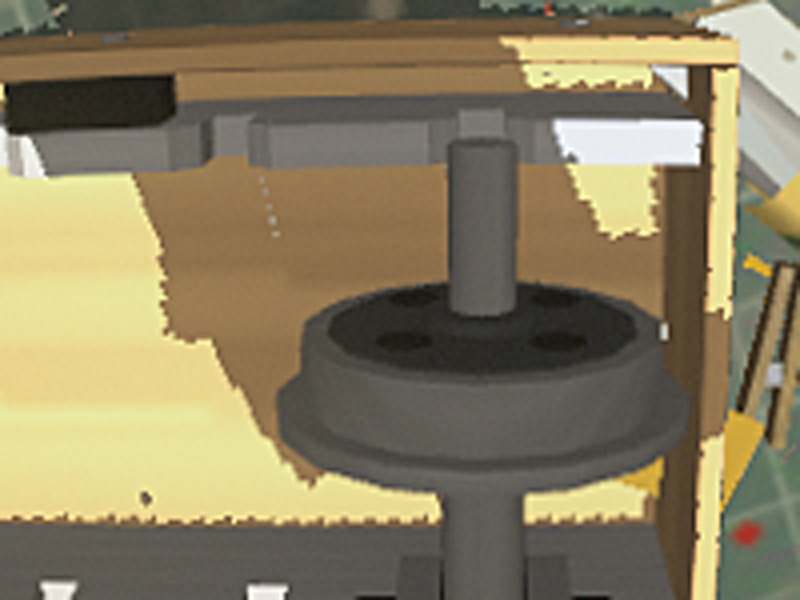

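View pics/w5c.png

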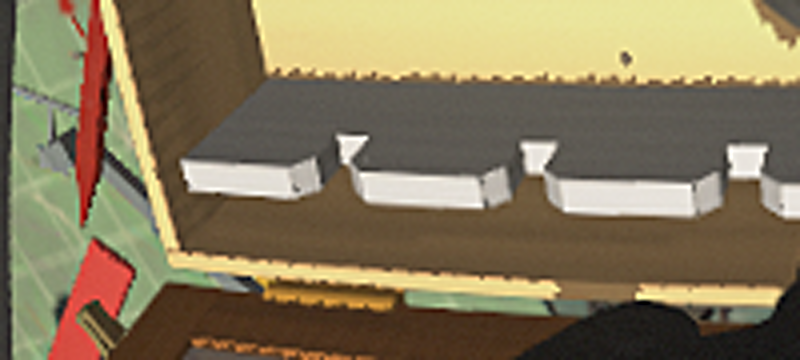

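```bash
cat > fitc.py <<'E'
from h import *
from scipy.optimize import least_squares
np.set_printoptions(precision=2,suppress=True)
A=lambda u,v:(10+u/4,115+v/4); B=lambda u,v:(160+u/4,115+v/4); C=lambda u,v:(40+u/4,225+v/4)
O=[((-47,-62.5,53.5),A(400,189)),((-47,-33.5,53.5),A(537,182)),((-47,-81.5,53.5),A(330,198)),
((47,-62.5,53.5),C(355,173)),((47,-33.5,53.5),C(480,178)),((55,-62.5,53.5),C(362,200)),((55,-33.5,53.5),C(487,208)),
((47,-14.5,53.5),C(545,180)),((47,14.5,53.5),C(695,184)),((55,-14.5,53.5),C(553,208)),((55,14.5,53.5),C(697,215)),
((47,-81.5,53.5),C(297,163)),((55,-81.5,53.5),C(300,193)),
((-71,-117,64),A(165,105)),((-71,117,64),B(740,38)),((71,-117,64),C(175,265))]
s=ctrl.read_state()
def cw(p,q):
    c,n=np.cos(q[2]),np.sin(q[2]); return np.array([q[0]+c*p[0]-n*p[1],q[1]+n*p[0]+c*p[1],p[2]])
def f(q): return np.concatenate([np.array(proj('wrist',cw(p,q),s))-np.array(u) for p,u in O])
r=least_squares(f,[524,-323,-.345],loss='soft_l1'); print(r.x,np.degrees(r.x[2])); print(f(r.x).reshape(-1,2))
q=r.x
for y in (-72,-24,24,72): print('slot',cw((0,y,40),q))
print(q.tolist())
E
python3 fitc.py
```

```text
[ 525.12 -323.63   -0.33] -19.163566114391124
[[ 1.98  0.21]
 [-0.49 -0.01]
 [ 0.39 -0.69]
 [ 1.13 -0.48]
 [-0.65 -0.39]
 [ 1.16  0.59]
 [-0.87  0.1 ]
 [ 3.65 -0.18]
 [-0.86 -0.41]
 [ 2.98  0.91]
 [-0.39  0.05]
 [-2.36  1.02]
 [-1.21  1.21]
 [-1.21 -0.58]
 [ 0.62 -0.44]
 [-1.48  0.81]]
slot [ 501.49 -391.64   40.  ]
slot [ 517.24 -346.3    40.  ]
slot [ 533.   -300.96   40.  ]
slot [ 548.76 -255.62   40.  ]
[525.1205176156839, -323.63231140851747, -0.33446732511974137]
```

Emit:
{"op": "arm_command", "data": {"series": [[0, 0.5, 0, 0, 0, 0, 0.5], [0, 0, 0, -3, 0, 0, 0], [0, 0, 0, -3, 0, 0, 0], [0, 0, 0, -2, 0, 0, 0], [0, 0, 0, -1, 0, 0, 0], [0, 0, 0, 0, 0, 0, 0], [0, 0, 0, 0, 0, 0, 0]]}}

```text
clock: 7.75
eef_pos: [551.3, -254.1, 56.4]
tool_rot: [2.524, 1.57, 2.187]
force: [-0.6, -0.6, -2.2]
width: 6.6
```

Run:
```python
from h import *
np.set_printoptions(precision=3,suppress=True)
s,_=snap('wrist','w6'); print(s['eef_pos'],s['force'])
```

```text
[ 551.304 -254.072   56.433] [-0.571 -0.56  -2.174]
```

View pics/w6.png

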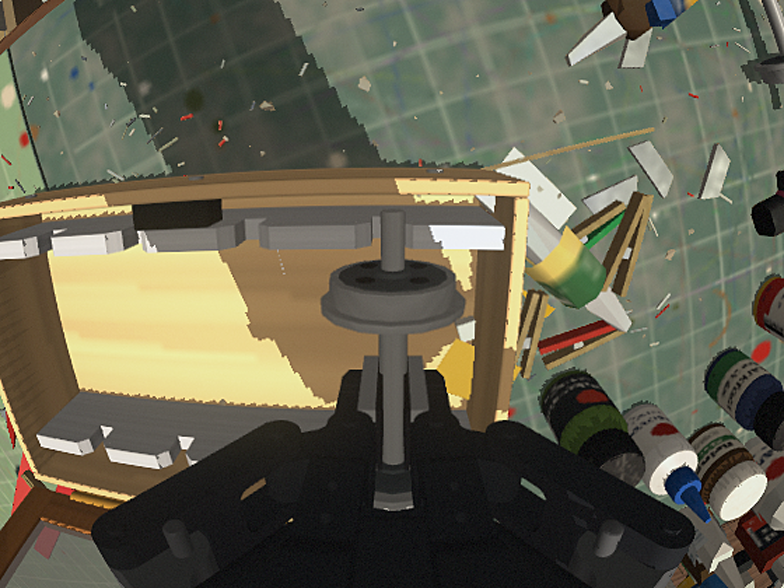

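Emit:
{"op": "arm_command", "data": {"series": [[0, 0, -0.1, -1.2, 0, 0, 0], [0, 0, 0, -1, 0, 0, 0], [0, 0, 0, 0, 0, 0, 0]]}}

```text
clock: 8.05
eef_pos: [549.9, -256.0, 32.7]
tool_rot: [-2.923, 1.568, 3.021]
force: [-0.5, -0.1, -2.6]
width: 6.4
```

Emit:
{"op": "arm_command", "data": {"series": [[0, 0, 0, -0.4, 0, 0, 0], [0, 0, 0, 0, 0, 0, 0]]}}

```text
clock: 8.22
eef_pos: [550.9, -256.0, 29.7]
tool_rot: [-2.84, 1.57, 3.104]
force: [-0.4, -1.1, -2.8]
width: 6.7
```

Emit:
{"op": "arm_command", "data": {"series": [[0, 0, 0, -0.3, 0, 0, 0], [0, 0, 0, 0, 0, 0, 0]]}}

```text
clock: 8.38
eef_pos: [551.2, -256.1, 27.1]
tool_rot: [-1.615, 1.571, -1.954]
force: [-0.3, 0.2, -2.3]
width: 6.3
```

Run:
```python
from h import *
np.set_printoptions(precision=3,suppress=True)
s,_=snap('wrist','w7'); print(s['eef_pos'],s['force'])
```

```text
[ 551.226 -256.116   27.085] [-0.262  0.203 -2.322]
```

View pics/w7.png

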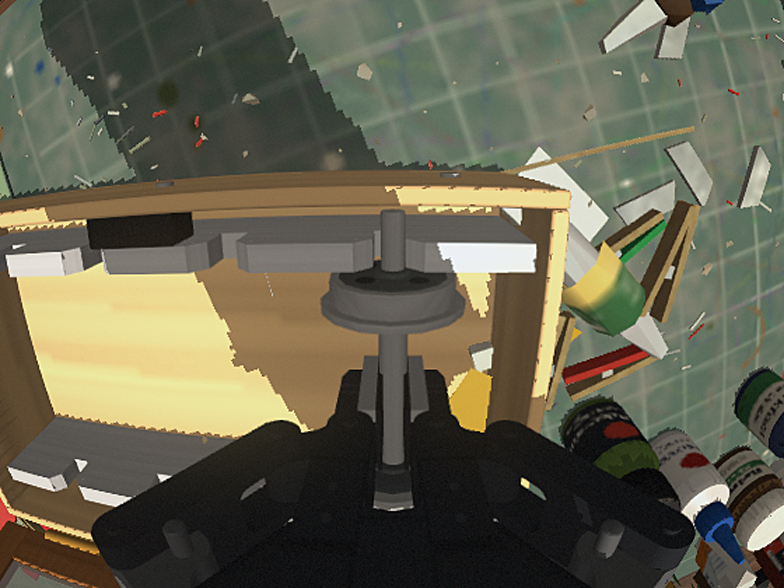

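Journal sits in the front slot; a bit further until contact.

Emit:
{"op": "arm_command", "data": {"series": [[0, 0, 0, -0.15, 0, 0, 0], [0, 0, 0, 0, 0, 0, 0]]}}

```text
clock: 8.6
eef_pos: [551.4, -256.2, 26.1]
tool_rot: [-0.623, 1.57, -0.962]
force: [-0.6, -0.5, -1.7]
width: 6.5
```

Emit:
{"op": "arm_command", "data": {"series": [[0, 0, 0, -0.1, 0, 0, 0], [0, 0, 0, 0, 0, 0, 0]]}}

```text
clock: 8.77
eef_pos: [551.5, -256.2, 25.9]
tool_rot: [-0.857, 1.57, -1.196]
force: [-1.7, -1.4, 5.6]
width: 6.5
```

Emit:
{"op": "arm_command", "data": {"series": [[0.35, 0, 0, 0, 0, 0, 0], [0.35, 0, 0, 0, 0, 0, 0], [0.35, 0, 0, 0, 0, 0, 0], [0.35, 0, 0, 1.5, 0, 0, 0], [0.35, 0, 0, 3, 0, 0, 0], [0.35, 0, 0, 4, 0, 0, 0], [0.35, 0, 0, 4, 0, 0, 0], [0.35, 0, 0, 0, 0, 0, 0]]}}

```text
clock: 9.43
eef_pos: [556.4, -256.1, 157.4]
tool_rot: [0.065, 1.558, -0.273]
force: [1.4, 0.7, 0.8]
width: 29.7
```

Run:
```python
from h import *
np.set_printoptions(precision=3,suppress=True)
s,_=snap('wrist','w8'); print(s['eef_pos'],s['force'],s['width'])
```

```text
[ 556.412 -256.123  157.4  ] [1.354 0.725 0.773] 29.652731449806335
```

View pics/w8.png

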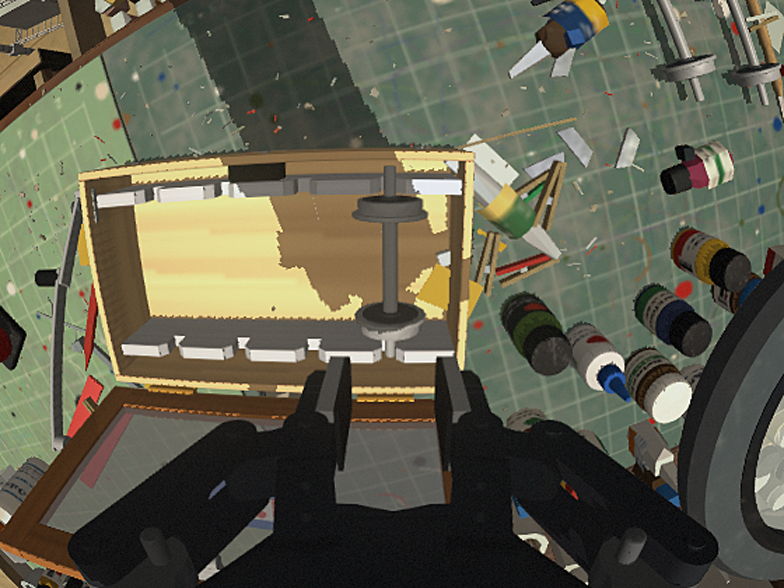

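Emit:
{"op": "arm_command", "data": {"series": [[0.5, -2.6, 0, 0, 0, 0, 6], [0.5, -2.6, 0, 0, 0, 0, 6], [0.5, -2.6, 1, 0, 0, 0, 6], [0.5, -2.2, 2.5, 0, 0, 0, 6], [0.5, 0, 4, -1, 0, 0, 1], [0.5, 0, 4, -1, 0, 0, 0], [0.5, 0, 4, -1, 0, 0, 0], [0.5, 0, 4, -1, 0, 0, 0], [0.5, 0, 4, -1, 0, 0, 0], [0.5, 0, 0, 0, 0, 0, 0], [0.5, 0, 0, 0, 0, 0, 0]]}}

```text
clock: 10.4
eef_pos: [450.6, -17.1, 99.1]
tool_rot: [2.387, 1.568, 2.493]
force: [-0.6, -0.4, 1.6]
width: 42.6
```

Run:
```python
from h import *
np.set_printoptions(precision=3,suppress=True)
s,_=snap('wrist','w9'); print(s['eef_pos'],s['force'],s['width'],tool(s)[:,1])
```

```text
[450.554 -17.136  99.101] [-0.614 -0.37   1.583] 42.63841028134954 [-0.106  0.994  0.002  0.   ]
```

View pics/w9.png

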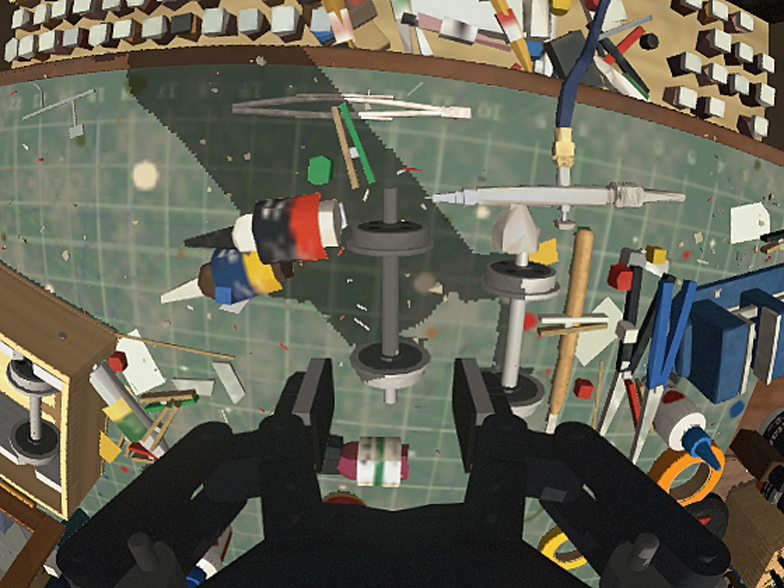

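Run:
```python
from h import *
np.set_printoptions(precision=1,suppress=True)
p,q=[pt('wrist',u/1.4,v/1.4,22)[:2] for u,v in ((390.5,188),(391,403))]
print(p,q,(p+q)/2,np.hypot(*(q-p)),np.degrees(np.arctan2(*(q-p)[::-1])))
```

```text
[391.  -27.5] [509.8 -15.3] [450.4 -21.4] 119.41983496262736 5.866894373057638
```

Emit:
{"op": "arm_command", "data": {"series": [[0.5, -0.1, -0.4, -3.5, 0, 0, 0], [0.5, 0, 0, -3, 0, 0, 0], [0.5, 0, 0, -1.7, 0, 0, 0], [0.5, 0, 0, -1, 0, 0, 0], [0.5, 0, 0, 0, 0, 0, 0], [0, 0, 0, 0, 0, 0, 0], [0, 0, 0, 0, 0, 0, 0], [0, 0, 0, 0, 0, 0, 0], [0, 0, 0, 0, 0, 0, 0], [0, 0, 0, 0, 0, 0, 0], [0, 0, 0, 0, 0, 0, 0], [0, 0, 0, 0, 0, 0, 0]]}}

```text
clock: 11.45
eef_pos: [450.9, -25.4, 8.5]
tool_rot: [-0.68, 1.569, -0.583]
force: [-0.4, -0.9, 6.5]
width: 7.0
```

Run:
```python
from h import *
np.set_printoptions(precision=3,suppress=True)
s,_=snap('wrist','w10'); print(s['eef_pos'],s['force'],s['width'],tool(s)[:,1])
```

```text
[450.851 -25.392   8.537] [-0.364 -0.874  6.528] 6.990565035091745 [-0.097  0.995 -0.001  0.   ]
```

View pics/w10.png

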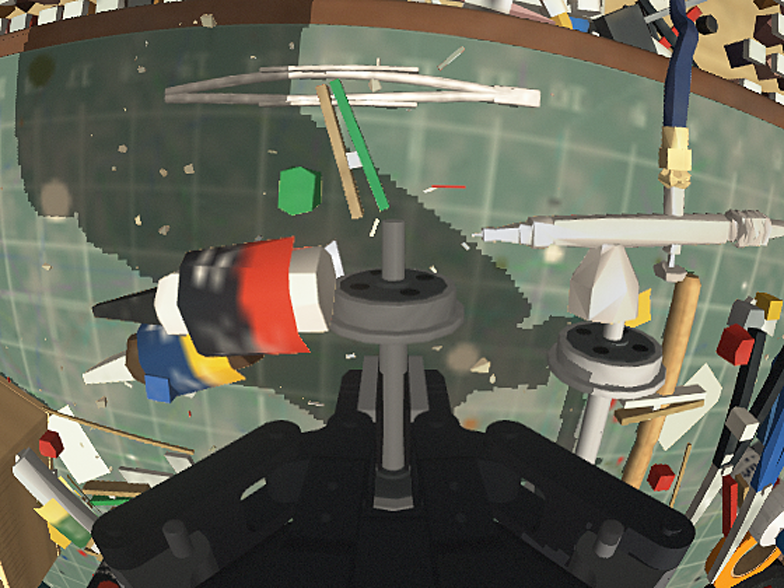

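Emit:
{"op": "arm_command", "data": {"series": [[0, 0, 0, 1, 0, 0, 0], [0, 0, 0, 2, 0, 0, 0], [0, 0, 0, 3, 0, 0, 0], [0, 0, 0, 4, 0, 0, 0], [0, 0, 0, 3, 0, 0, 0], [0, 0, 0, 0, 0, 0, 0], [0, 0, 0, 0, 0, 0, 0]]}}

```text
clock: 12.08
eef_pos: [451.0, -25.3, 139.0]
tool_rot: [-0.251, 1.568, -0.154]
force: [-1.2, -0.4, -3.0]
width: 6.4
```

Run:
```python
from h import *
np.set_printoptions(precision=3,suppress=True)
s,im=snap('wrist','w11'); print(s['eef_pos'],s['force'],s['width'],tool(s)[:,1])
a=cv2.resize(im[130:280,210:350],None,fx=4,fy=4); cv2.imwrite('pics/w11c.png',a)
```

```text
[451.041 -25.29  138.994] [-1.205 -0.44  -3.036] 6.386208792005671 [-0.097  0.995 -0.001  0.   ]
```

View pics/w11c.png

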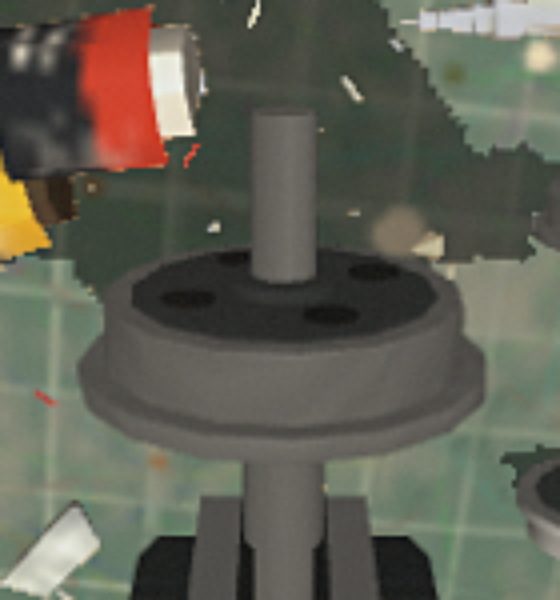

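Run:
```python
from h import *
np.set_printoptions(precision=2,suppress=True)
print(endfit(280.7,150.4,17.5),endfit(280.7,157,17))
q=[525.12,-323.63,-.3345]
```

```text
[-17.5   -0.56 -63.09] [-17.    -0.56 -60.4 ]
```

Run:
```python
from h import *
np.set_printoptions(precision=2,suppress=True)
im=cv2.imread('pics/w8_raw.png')[100:270,230:340]; cv2.imwrite('pics/w8c.png',cv2.resize(im,None,fx=3.5,fy=3.5))
s=dict(eef_pos=np.array([556.412,-256.123,157.4]),tool_rot=np.array([0.065,1.558,-0.273]))
q=[525.12,-323.63,-.3345]; c,n=np.cos(q[2]),np.sin(q[2])
for u,v in ((390,167),(390,356)):
    p=pt('wrist',u/1.4,v/1.4,43,s)[:2]-q[:2]; print(c*p[0]+n*p[1],-n*p[0]+c*p[1])
```

```text
-59.36091819032965 72.35510090204994
57.36234692896777 71.78924530008031
```

View pics/w8c.png

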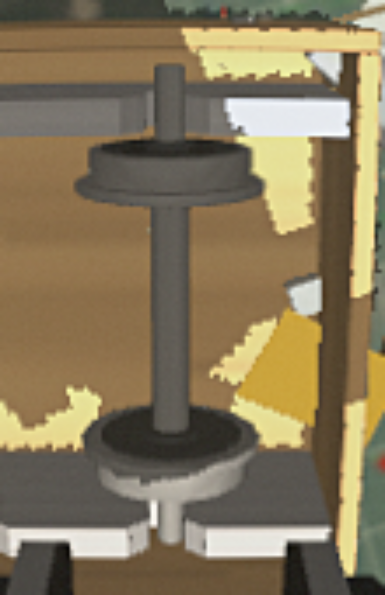

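Emit:
{"op": "arm_command", "data": {"series": [[0, 0, -4, 0, 0, 0, -4], [0, 0, -4, 0, 0, 0, -4], [0, 0, -4, 0, 0, 0, -4], [0, 0, -4, 0, 0, 0, -4], [0, 0, -4, 0, 0, 0, -4], [0, 2.7, -2.5, 0, 0, 0, -4.8], [0, 2.7, -2.5, 0, 0, 0, 0], [0, 2.8, -2.5, 0, 0, 0, 0], [0, 0, 0, 0, 0, 0, 0], [0, 0, 0, 0, 0, 0, 0]]}}

```text
clock: 12.97
eef_pos: [531.9, -300.6, 134.8]
tool_rot: [3.016, 1.567, 2.679]
force: [-0.4, 0.7, -2.8]
width: 6.6
```

Emit:
{"op": "arm_command", "data": {"series": [[0, 0.1, 0, -3.5, 0, 0, 0], [0, 0, 0, -3, 0, 0, 0], [0, 0, 0, -1.5, 0, 0, 0], [0, 0, 0, 0, 0, 0, 0], [0, 0, 0, 0, 0, 0, 0]]}}

```text
clock: 13.38
eef_pos: [531.5, -298.1, 56.3]
tool_rot: [3.03, 1.566, 2.697]
force: [1.1, 0.0, -1.1]
width: 6.9
```

Run:
```python
from h import *
np.set_printoptions(precision=3,suppress=True)
s,im=snap('wrist','w12'); print(s['eef_pos'],s['force'],s['width'],tool(s)[:,1])
```

```text
[ 531.499 -298.114   56.288] [ 1.064  0.016 -1.15 ] 6.931531038839541 [0.327 0.945 0.001 0.   ]
```

View pics/w12.png

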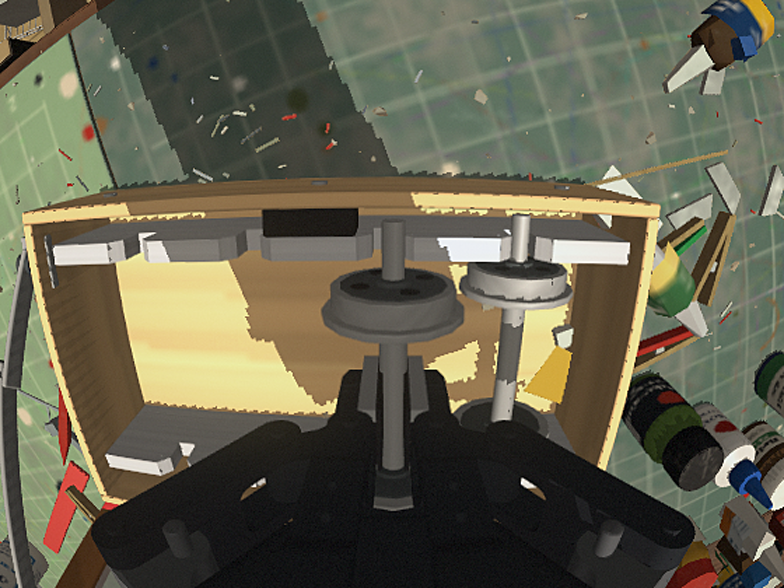

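Emit:
{"op": "arm_command", "data": {"series": [[0, 0.2, -0.2, -0.5, 0, 0, 0], [0, 0, 0, 0, 0, 0, 0], [0, 0, 0, 0, 0, 0, 0]]}}

```text
clock: 13.68
eef_pos: [535.5, -302.2, 53.5]
tool_rot: [-0.467, 1.57, -0.802]
force: [-0.8, 0.8, -2.3]
width: 6.7
```

Emit:
{"op": "arm_command", "data": {"series": [[0, 0, 0, 0, 0, 0, 0], [0, 0, 0, 0, 0, 0, 0], [0, 0, 0, 0, 0, 0, 0]]}}

```text
clock: 13.93
eef_pos: [535.3, -302.0, 53.2]
tool_rot: [-0.226, 1.57, -0.561]
force: [-0.1, 0.2, -1.7]
width: 6.7
```

Emit:
{"op": "arm_command", "data": {"series": [[0, -0.2, 0.1, -1, 0, 0, 0], [0, 0, 0, -0.8, 0, 0, 0], [0, 0, 0, 0, 0, 0, 0], [0, 0, 0, 0, 0, 0, 0]]}}

```text
clock: 14.27
eef_pos: [532.4, -300.5, 33.7]
tool_rot: [3.065, 1.569, 2.73]
force: [0.6, 0.3, -2.1]
width: 6.3
```

Emit:
{"op": "arm_command", "data": {"series": [[0, 0.1, 0, -0.4, 0, 0, 0], [0, 0, 0, -0.3, 0, 0, 0], [0, 0, 0, 0, 0, 0, 0]]}}

```text
clock: 14.52
eef_pos: [534.1, -301.1, 27.3]
tool_rot: [-2.731, 1.57, -3.067]
force: [0.3, -0.5, -3.0]
width: 6.5
```

Emit:
{"op": "arm_command", "data": {"series": [[0, 0, 0, -0.1, 0, 0, 0], [0, 0, 0, 0, 0, 0, 0]]}}

```text
clock: 14.68
eef_pos: [534.2, -301.0, 26.9]
tool_rot: [-1.622, 1.571, -1.958]
force: [-0.5, -1.3, -1.5]
width: 6.5
```

Run:
```python
from h import *
np.set_printoptions(precision=3,suppress=True)
s,im=snap('wrist','w13'); print(s['eef_pos'],s['force'],s['width'],tool(s)[:,1])
```

```text
[ 534.233 -301.037   26.883] [-0.485 -1.263 -1.507] 6.468128886151284 [ 0.329  0.944 -0.     0.   ]
```

View pics/w13.png

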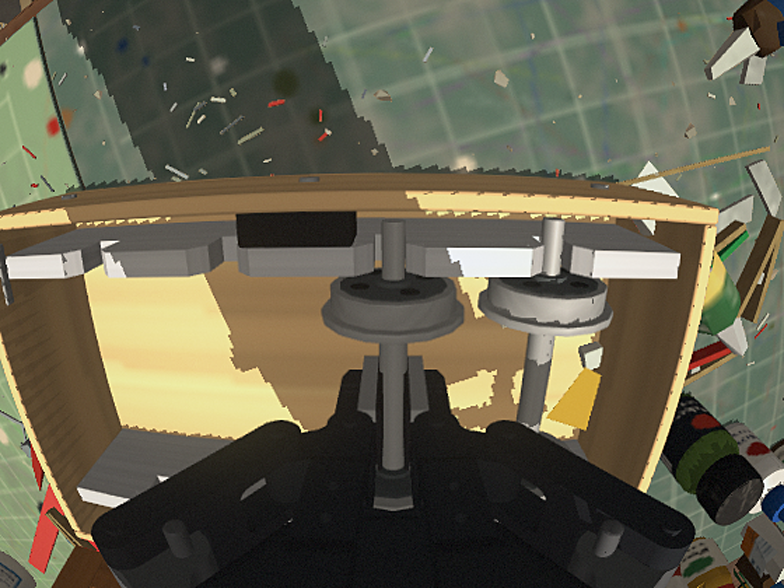

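Emit:
{"op": "arm_command", "data": {"series": [[0, 0, 0, -0.1, 0, 0, 0], [0, 0, 0, 0, 0, 0, 0], [0.3, 0, 0, 0, 0, 0, 0], [0.3, 0, 0, 0, 0, 0, 0], [0.3, 0, 0, 0, 0, 0, 0], [0.3, 0, 0, 1.5, 0, 0, 0], [0.3, 0, 0, 3, 0, 0, 0], [0.3, 0, 0, 4, 0, 0, 0], [0.3, 0, 0, 3, 0, 0, 0], [0.3, 0, 0, 0, 0, 0, 0]]}}

```text
clock: 15.57
eef_pos: [538.7, -301.6, 147.2]
tool_rot: [-0.023, 1.559, -0.358]
force: [0.5, -0.2, 0.2]
width: 25.5
```

Run:
```python
from h import *
np.set_printoptions(precision=3,suppress=True)
s,im=snap('wrist','w14'); print(s['eef_pos'],s['force'],s['width'],tool(s)[:,1])
```

```text
[ 538.659 -301.555  147.201] [ 0.545 -0.154  0.2  ] 25.465825039709525 [ 0.329  0.944 -0.     0.   ]
```

View pics/w14.png

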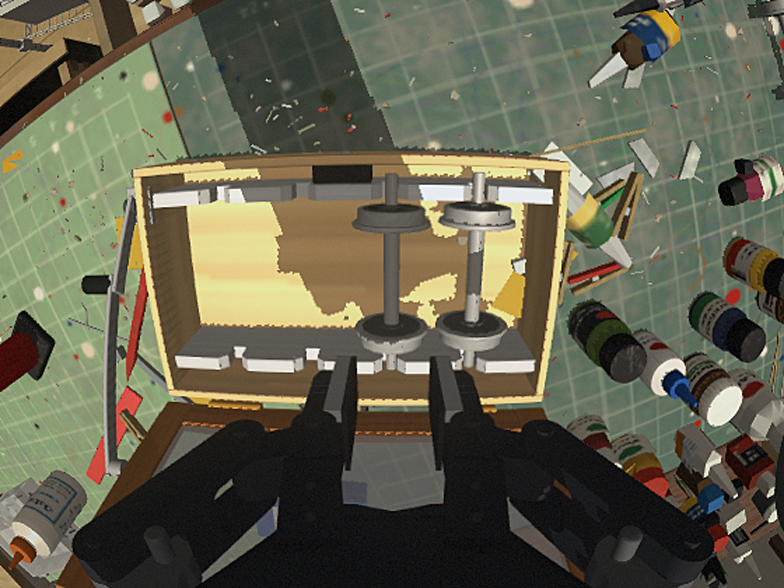

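Emit:
{"op": "arm_command", "data": {"series": [[0.5, -2.6, 0.5, 0, 0, 0, 5], [0.5, -2.6, 1.5, 0, 0, 0, 5], [0.5, -2, 3.4, 0, 0, 0, 5], [0.5, 0, 3.8, 0, 0, 0, 5], [0.5, 0, 3.8, 0, 0, 0, 5], [0.5, 0, 3.8, 0, 0, 0, 0], [0.5, 0, 3.8, -1, 0, 0, 0], [0.5, 0, 3.8, -1, 0, 0, 0], [0.5, 0, 3.8, -1, 0, 0, 0], [0.5, 0, 3.8, -1, 0, 0, 0], [0.5, 0, 2.8, -1, 0, 0, 0], [0.5, 0, 0, 0, 0, 0, 0], [0.5, 0, 0, 0, 0, 0, 0]]}}

```text
clock: 16.7
eef_pos: [461.1, 49.2, 89.7]
tool_rot: [2.837, 1.568, 2.943]
force: [-0.3, -0.1, 0.8]
width: 42.7
```

Run:
```python
from h import *
np.set_printoptions(precision=3,suppress=True)
s,im=snap('wrist','w15'); print(s['eef_pos'],s['force'],s['width'],tool(s)[:,1])
```

```text
[461.083  49.212  89.724] [-0.257 -0.131  0.8  ] 42.681991152238126 [-0.106  0.994  0.001  0.   ]
```

View pics/w15.png

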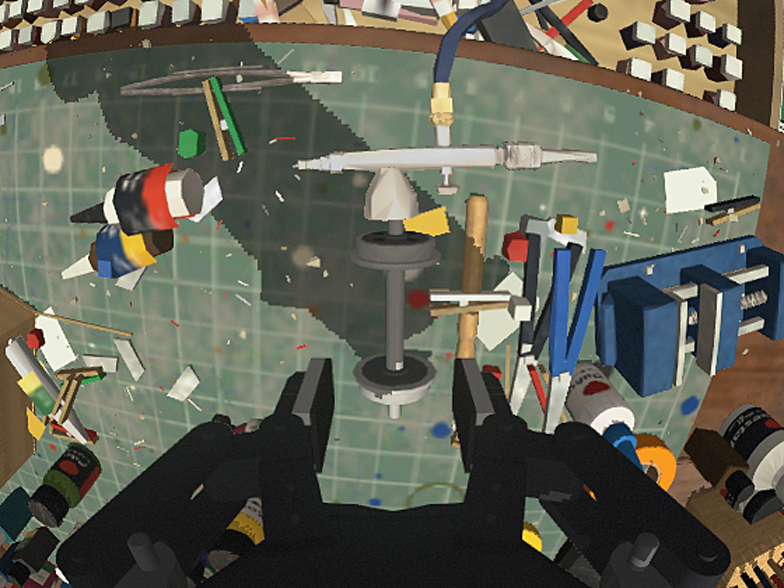

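Run:
```python
from h import *
np.set_printoptions(precision=1,suppress=True)
for n,u,v,z in [('far end',395,416,22),('near hub joint',397,237,25),('cone tip',390,168,22),('cone base',393,218,22),('cone base g',393,218,0),('axle',396,300,26),('red',419,299,5),('stickR',525,300,5)]:
  print(n,pt('wrist',u/1.4,v/1.4,z))
im=cv2.imread('pics/w15_raw.png')[95:305,215:400]; cv2.imwrite('pics/w15c.png',cv2.resize(im,None,fx=2.8,fy=2.8,interpolation=cv2.INTER_CUBIC))
```

```text
far end [522.9  54.3  22. ]
near hub joint [423.   44.7  25. ]
cone tip [391.5  38.2  22. ]
cone base [414.7  42.   22. ]
cone base g [418.3  42.4   0. ]
axle [453.6  47.5  26. ]
red [459.2  60.5   5. ]
stickR [453.9 118.6   5. ]
```

View pics/w15c.png

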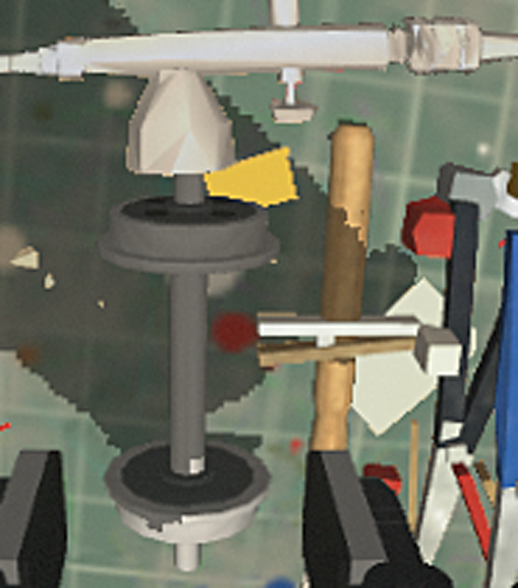

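Emit:
{"op": "arm_command", "data": {"series": [[0.35, 0.5, 0, -2.5, 0, 0, 0], [0.35, 0, 0, -2.5, 0, 0, 0], [0.35, 0, 0, 0, 0, 0, 0], [0.35, 0, 0, 0, 0, 0, 0], [0.35, 0, 0, 0, 0, 0, 0]]}}

```text
clock: 17.17
eef_pos: [467.3, 46.2, 41.4]
tool_rot: [-1.596, 1.571, -1.497]
force: [0.3, -0.0, 0.2]
width: 29.7
```

Emit:
{"op": "arm_command", "data": {"series": [[0.35, -0.1, 0.3, -1.5, 0, 0, 0], [0.35, 0, 0, -1.5, 0, 0, 0], [0.35, 0, 0, 0, 0, 0, 0], [0.35, 0, 0, 0, 0, 0, 0]]}}

```text
clock: 17.5
eef_pos: [466.5, 49.8, 11.6]
tool_rot: [-0.661, 1.57, -0.56]
force: [-0.1, -0.3, 1.3]
width: 29.9
```

Run:
```python
from h import *
np.set_printoptions(precision=3,suppress=True)
s,im=snap('wrist','w16'); print(s['eef_pos'],s['force'],s['width'],tool(s)[:,1])
```

```text
[466.479  49.82   11.592] [-0.106 -0.27   1.273] 29.94129319328115 [-0.101  0.995 -0.     0.   ]
```

View pics/w16.png

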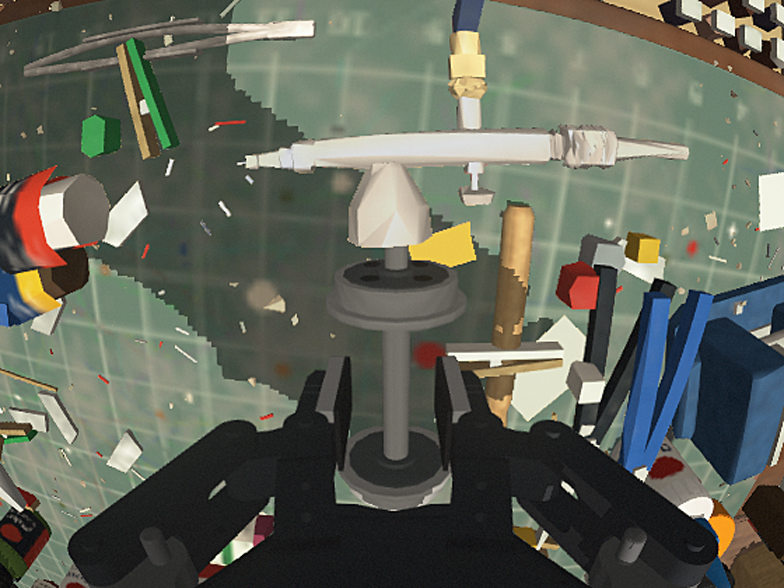

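Emit:
{"op": "arm_command", "data": {"series": [[0, 0, 0, 0, 0, 0, 0], [0, 0, 0, 0, 0, 0, 0], [0, 0, 0, 0, 0, 0, 0], [0, 0, 0, 0, 0, 0, 0], [0, 0, 0, 0, 0, 0, 0], [0, 0, 0, 0.1, 0, 0, 0], [0, 0.3, 0, 0, 0, 0, 0], [0, 0, 0, 0, 0, 0, 0]]}}

```text
clock: 18.22
eef_pos: [469.9, 50.0, 12.0]
tool_rot: [-0.106, 1.57, -0.005]
force: [0.2, -0.8, 0.6]
width: 6.3
```

Run:
```python
from h import *
np.set_printoptions(precision=3,suppress=True)
s,im=snap('wrist','w17'); print(s['eef_pos'],s['force'],s['width'],tool(s)[:,1])
```

```text
[469.931  49.964  11.969] [ 0.156 -0.78   0.624] 6.251742830042661 [-0.101  0.995 -0.     0.   ]
```

View pics/w17.png

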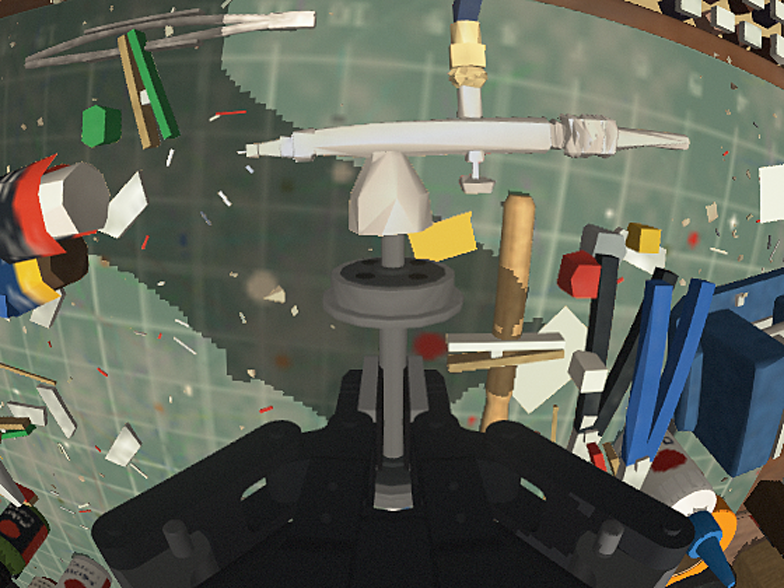

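Emit:
{"op": "arm_command", "data": {"series": [[0, 0.6, 0, 0, 0, 0, 0], [0, 0.6, 0, 0, 0, 0, 0], [0, 0, 0, 1, 0, 0, 0], [0, 0, 0, 1, 0, 0, 0], [0, 0, 0, 0, 0, 0, 0]]}}

```text
clock: 18.68
eef_pos: [482.4, 50.4, 33.1]
tool_rot: [0.306, 1.568, 0.407]
force: [0.7, -0.4, -1.8]
width: 6.6
```

Emit:
{"op": "arm_command", "data": {"series": [[0, 0, 0, 3, 0, 0, 0], [0, 0, 0, 4, 0, 0, 0], [0, 0, 0, 4, 0, 0, 0], [0, 0, 0, 0, 0, 0, 0], [0, 0, 0, 0, 0, 0, 0]]}}

```text
clock: 19.1
eef_pos: [482.8, 50.1, 143.6]
tool_rot: [-0.038, 1.566, 0.062]
force: [-0.5, 0.1, -2.4]
width: 6.2
```

Run:
```python
from h import *
np.set_printoptions(precision=3,suppress=True)
s,im=snap('wrist','w18'); print(s['eef_pos'],s['force'],s['width'],tool(s)[:,1])
a=cv2.resize(im[130:280,210:350],None,fx=4,fy=4); cv2.imwrite('pics/w18c.png',a)
```

```text
[482.776  50.083 143.603] [-0.467  0.107 -2.367] 6.1847971450704 [-0.1    0.995 -0.     0.   ]
```

View pics/w18.png

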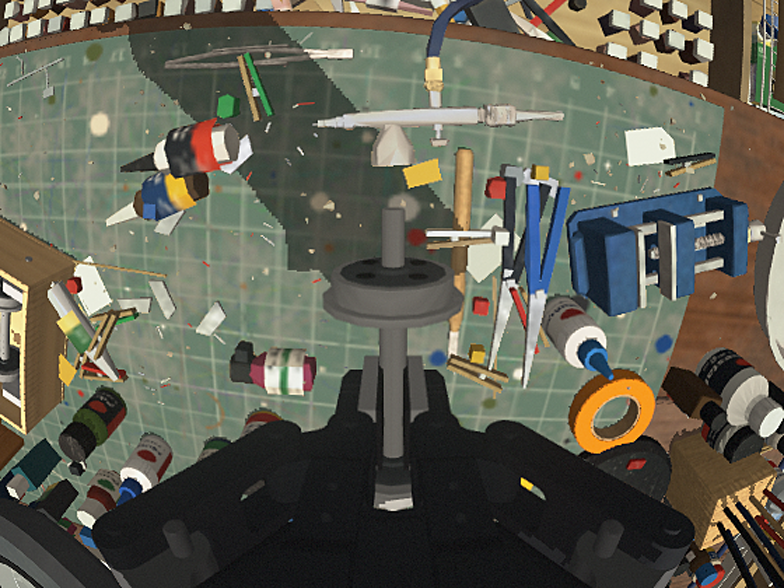

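View pics/w18c.png

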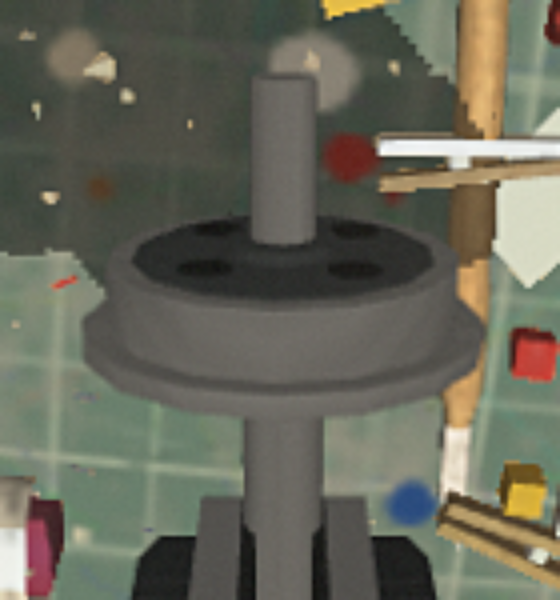

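Run:
```python
from h import *
np.set_printoptions(precision=2,suppress=True)
print(endfit(280.7,148.3,14))
```

```text
[-14.    -0.56 -63.42]
```

Emit:
{"op": "arm_command", "data": {"series": [[0, -1.5, -3.5, 0, 0, 0, -5], [0, -1.3, -3.8, 0, 0, 0, -5], [0, 0, -4, 0, 0, 0, -5], [0, 0, -4, 0, 0, 0, -5], [0, 0, -4, 0, 0, 0, -4.9], [0, 0, -4, 0, 0, 0, 0], [0, 0, -4, 0, 0, 0, 0], [0, 1.6, -3.6, 0, 0, 0, 0], [0, 1.6, -3, 0, 0, 0, 0], [0, 1.6, -3, 0, 0, 0, 0], [0, 1.7, -2.7, 0, 0, 0, 0], [0, 0, 0, 0, 0, 0, 0], [0, 0, 0, 0, 0, 0, 0], [0, 0, 0, 0, 0, 0, 0]]}}

```text
clock: 20.32
eef_pos: [516.9, -344.4, 139.7]
tool_rot: [2.869, 1.566, 2.536]
force: [-0.2, 0.7, -1.9]
width: 6.7
```

Emit:
{"op": "arm_command", "data": {"series": [[0, 0.3, -0.2, -2.5, 0, 0, 0], [0, 0, 0, -3, 0, 0, 0], [0, 0, 0, -2.5, 0, 0, 0], [0, 0, 0, 0, 0, 0, 0], [0, 0, 0, 0, 0, 0, 0], [0, 0, 0, 0, 0, 0, 0]]}}

```text
clock: 20.82
eef_pos: [522.0, -347.0, 62.9]
tool_rot: [0.315, 1.57, -0.017]
force: [-0.0, 0.6, -2.3]
width: 6.6
```

Run:
```python
from h import *
np.set_printoptions(precision=3,suppress=True)
s,im=snap('wrist','w19'); print(s['eef_pos'],s['force'],s['width'],tool(s)[:,1])
```

```text
[ 522.009 -346.993   62.919] [-0.025  0.638 -2.303] 6.551403183781381 [0.326 0.945 0.    0.   ]
```

View pics/w19.png

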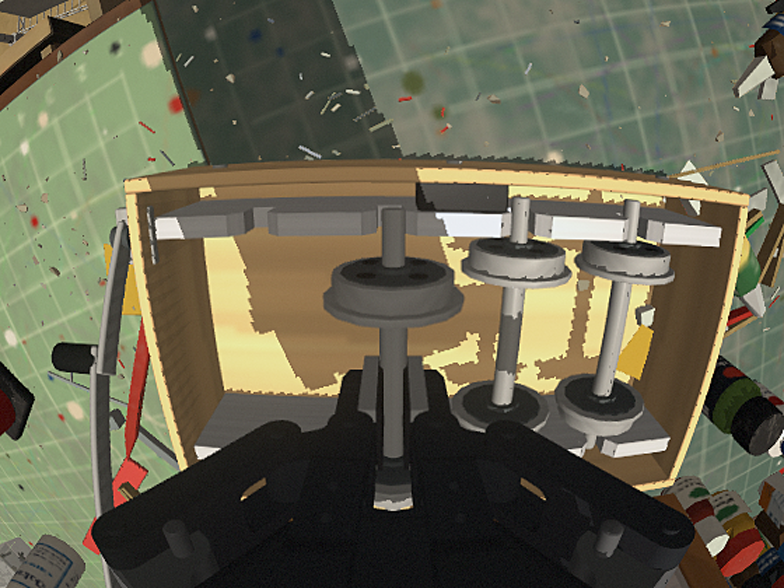

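Emit:
{"op": "arm_command", "data": {"series": [[0, -0.2, 0, -1.2, 0, 0, 0], [0, 0, 0, -1.2, 0, 0, 0], [0, 0, 0, 0, 0, 0, 0], [0, 0, 0, 0, 0, 0, 0]]}}

```text
clock: 21.2
eef_pos: [518.3, -347.6, 36.9]
tool_rot: [3.08, 1.569, 2.746]
force: [-1.5, 0.3, -1.5]
width: 6.0
```

Emit:
{"op": "arm_command", "data": {"series": [[0, 0, 0, -0.4, 0, 0, 0], [0, 0, 0, 0, 0, 0, 0], [0, 0, 0, 0, 0, 0, 0]]}}

```text
clock: 21.45
eef_pos: [519.3, -347.9, 33.8]
tool_rot: [1.674, 1.571, 1.34]
force: [-0.2, -0.6, -1.1]
width: 6.2
```

Emit:
{"op": "arm_command", "data": {"series": [[0, 0, 0, -0.3, 0, 0, 0], [0, 0, 0, 0, 0, 0, 0], [0, 0, 0, 0, 0, 0, 0]]}}

```text
clock: 21.7
eef_pos: [519.1, -347.8, 30.7]
tool_rot: [-3.087, 1.57, 2.862]
force: [0.5, -0.9, -1.6]
width: 6.2
```

Emit:
{"op": "arm_command", "data": {"series": [[0, 0.1, 0.1, -0.1, 0, 0, 0], [0, 0, 0, -0.1, 0, 0, 0], [0, 0, 0, 0, 0, 0, 0]]}}

```text
clock: 21.95
eef_pos: [520.1, -347.4, 29.9]
tool_rot: [-1.653, 1.569, -1.987]
force: [-2.8, -0.9, 6.9]
width: 6.5
```

Run:
```python
from h import *
np.set_printoptions(precision=3,suppress=True)
s,im=snap('wrist','w20'); print(s['eef_pos'],s['force'],s['width'],tool(s)[:,1])
```

```text
[ 520.092 -347.368   29.9  ] [-2.831 -0.933  6.867] 6.493570911212408 [ 0.328  0.945 -0.001  0.   ]
```

View pics/w20.png

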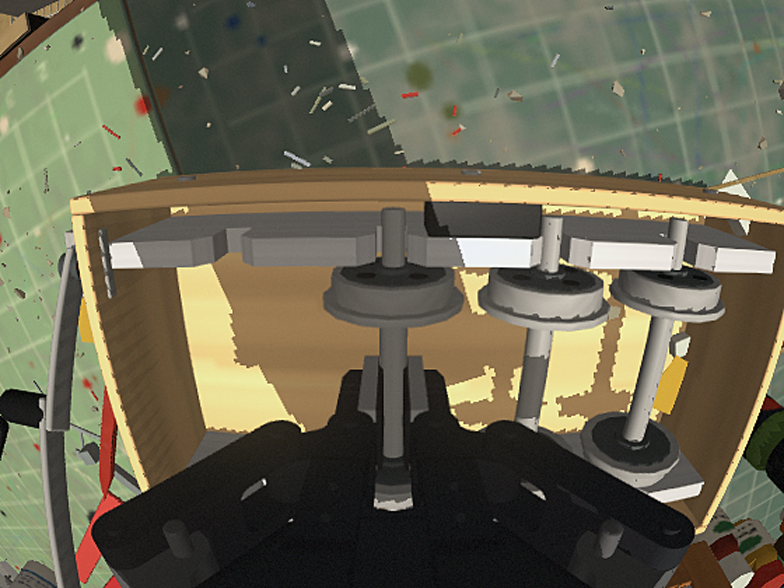

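Bottomed (TCP 29.9, predicted 29.7, +7 N). Release and rise.

Emit:
{"op": "arm_command", "data": {"series": [[0.3, 0, 0, 0, 0, 0, 0], [0.3, 0, 0, 0, 0, 0, 0], [0.3, 0, 0, 0, 0, 0, 0], [0.3, 0, 0, 1.5, 0, 0, 0], [0.3, 0, 0, 3, 0, 0, 0], [0.3, 0, 0, 4, 0, 0, 0], [0.3, 0, 0, 3, 0, 0, 0], [0, -1, 0, 3, 0, 0, 0], [0, -1, 0, 3, 0, 0, 0], [0, 0, 0, 0, 0, 0, 0], [0, 0, 0, 0, 0, 0, 0], [0, 0, 0, 0, 0, 0, 0]]}}

```text
clock: 23.0
eef_pos: [500.0, -346.8, 204.2]
tool_rot: [-1.153, 1.57, -1.486]
force: [0.4, 0.4, -0.4]
width: -0.1
```

Run:
```python
from h import *
np.set_printoptions(precision=4,suppress=True)
s,im=snap('wrist','w21'); print(s['eef_pos'],s['tool_rot'],s['force'],s['width'],tool(s)[:,1])
snap('side','s21');snap('top','t21')
```

```text
[ 500.0417 -346.8488  204.1745] [-1.1531  1.5704 -1.4865] [ 0.3643  0.4102 -0.3636] -0.13793780305719414 [ 0.3272  0.9449 -0.0003  0.    ]
```

View pics/w21.png

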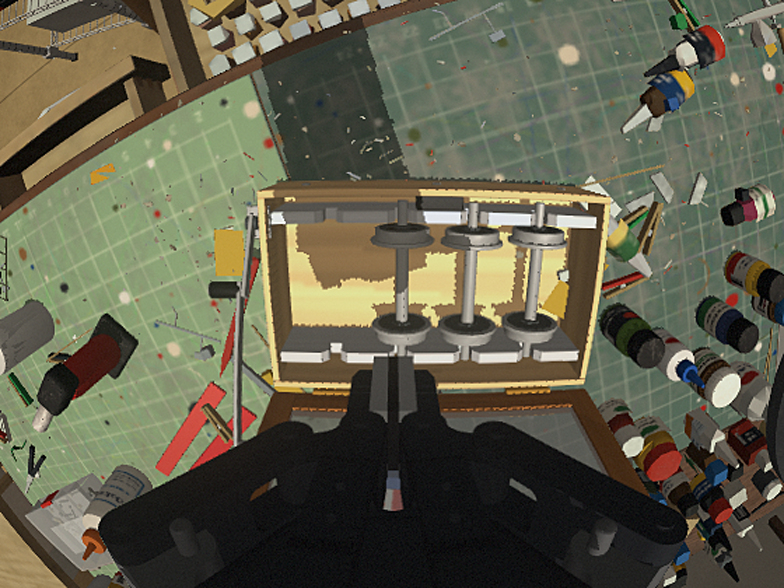

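View pics/s21.png

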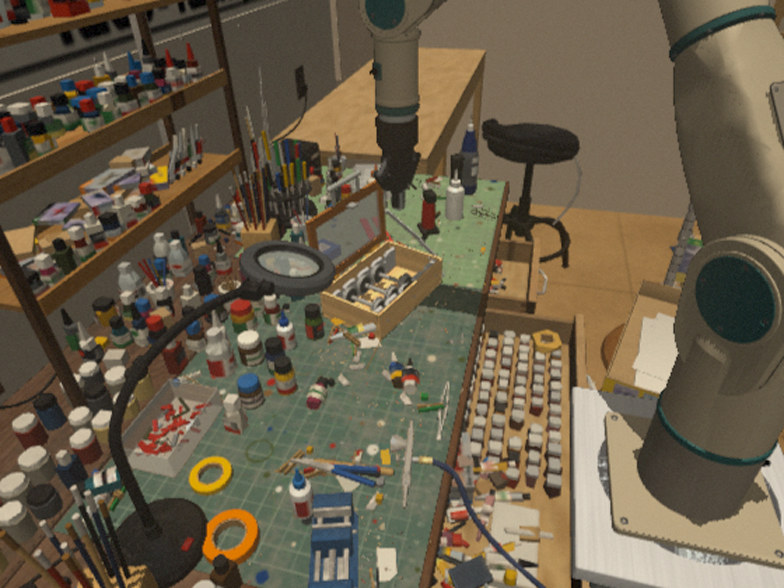

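View pics/t21.png

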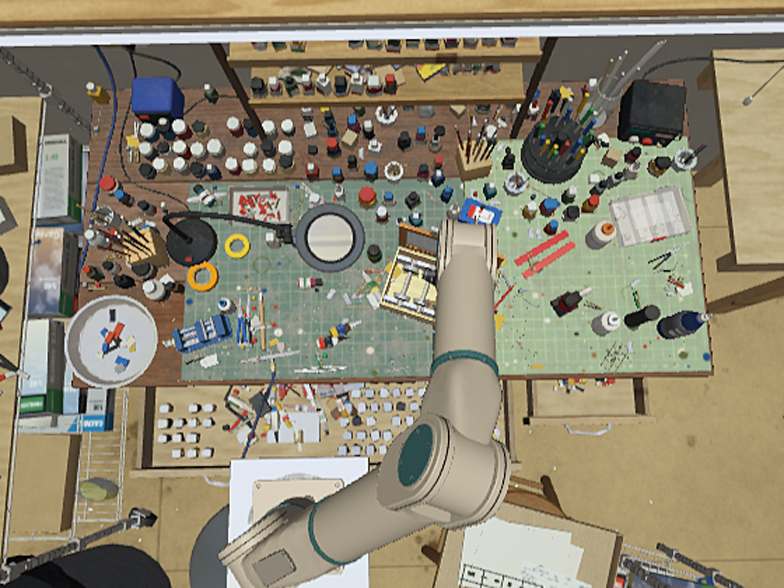

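Run:
```python
from h import *
for p in [(613,-96,20),(680,-96,20),(620,-160,20),(680,-20,20),(740,-96,20)]: print(p,np.array(proj('side',p)).round(),np.array(proj('top',p)).round())
im=cv2.imread('pics/s21_raw.png')[160:300,130:280]; cv2.imwrite('pics/s21c.png',cv2.resize(im,None,fx=4,fy=4,interpolation=cv2.INTER_CUBIC))
print(ctrl.spot_in('wheelset_a','side'))
```

```text
(613, -96, 20) [216. 255.] [242. 185.]
(680, -96, 20) [192. 251.] [242. 166.]
(620, -160, 20) [223. 239.] [261. 183.]
(680, -20, 20) [178. 272.] [220. 166.]
(740, -96, 20) [170. 247.] [242. 149.]
[{'centre': [560.5, -254.2, 46.6], 'conf': 0.73}, {'centre': [555.0, -296.2, 45.9], 'conf': 0.52}, {'centre': [539.2, -343.0, 45.6], 'conf': 0.45}]
```

View pics/s21c.png

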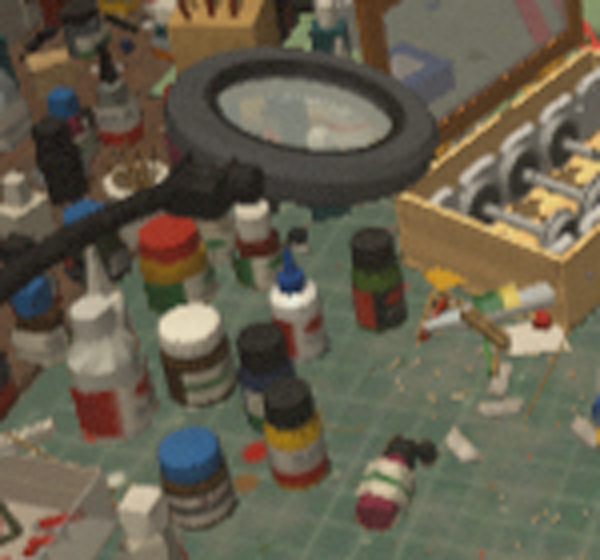

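```bash
python3 - <<'E'
from h import *
np.set_printoptions(precision=1,suppress=True)
q=[525.12,-323.63,-.3345]; c,n=np.cos(q[2]),np.sin(q[2])
def tc(p): d=np.array(p[:2])-q[:2]; return np.array([c*d[0]+n*d[1],-n*d[0]+c*d[1]])
S5=dict(eef_pos=np.array([546.214,-255.615,143.831]),tool_rot=np.array([-3.123,1.568,2.811]))
S14=dict(eef_pos=np.array([538.659,-301.555,147.2]),tool_rot=np.array([-.023,1.559,-.358]))
S21=dict(eef_pos=np.array([500.04,-346.85,204.17]),tool_rot=np.array([-1.1531,1.5704,-1.4865]))
for nm,S,u,v in [('5',S5,42,305),('14',S14,96,284),('21',S21,224,290)]:
  p=pt('wrist',u/1.4,v/1.4,86,S); print(nm,p,tc(p))
# bar and lid features
for cam in('top','side','wrist'):
  for l in('lid_bar','knuckle','lid'):
    print(cam,l,[(d['conf'],np.array(d['centre']),tc(d['centre'])) for d in ctrl.spot_in(l,cam)])
def w(x,y,z): return [q[0]+c*x-n*y,q[1]+n*x+c*y,z]
for a in (1.62,):
  # bar at 180 from hinge, 2.5 outside
  x=74-180*np.cos(a)+2.5*np.sin(a)*1; z=66.5+180*np.sin(a)+2.5*np.cos(a)
  print('bar',x,z,w(x,0,z))
E
python3 - <<'E'
import cv2
im=cv2.imread('pics/w21_raw.png')[120:350,90:250]; cv2.imwrite('pics/w21c.png',cv2.resize(im,None,fx=2.6,fy=2.6,interpolation=cv2.INTER_CUBIC))
E
```

```text
5 [ 470.1 -450.2   86. ] [ -10.4 -137.6]
14 [ 469.8 -451.1   86. ] [ -10.4 -138.5]
21 [ 470.4 -450.5   86. ] [ -10.  -137.8]
top lid_bar [(0.72, array([ 617.2, -290.4,  160. ]), array([76.1, 61.6]))]
top knuckle [(0.54, array([ 564.7, -279.8,   55.6]), array([23. , 54.4]))]
top lid [(0.59, array([ 621. , -290.9,  157.4]), array([79.8, 62.4])), (0.17, array([ 569.6, -274.1,   56. ]), array([25.8, 61.4]))]
side lid_bar [(0.71, array([ 599.1, -349.5,  157.4]), array([78.4, -0.1]))]
side knuckle [(0.67, array([ 507.2, -451.1,  102.7]), array([  24.9, -126.3]))]
side lid [(0.65, array([ 598.8, -350.2,  155.3]), array([78.3, -0.9]))]
wrist lid_bar [(0.74, array([ 615.6, -296.3,   98.8]), array([76.5, 55.5]))]
wrist knuckle [(0.74, array([614.9, -44.9,  41.8]), array([ -6.7, 292.8]))]
wrist lid [(0.92, array([ 613. , -296.1,   97.6]), array([74. , 54.9]))]
bar 85.350062303227 246.15919426990888 [np.float64(605.7394989252529), np.float64(-351.65016288685507), np.float64(246.15919426990888)]
```

View pics/w21c.png

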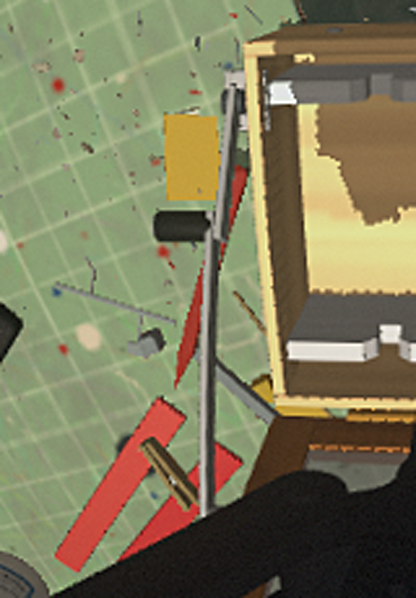

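Emit:
{"op": "arm_command", "data": {"series": [[0, -1, -3.8, 0, 0, 0, 0], [0, -1, -3.8, 0, 0, 0, 0], [0, -0.9, -3.8, 0, 0, 0, 0], [0, 0, 0, -3, 0, 0, 0], [0, 0, 0, -3, 0, 0, 0], [0, 0, 0, -2.5, 0, 0, 0], [0, 0, 0, 0, 0, 0, 0], [0, 0, 0, 0, 0, 0, 0], [0, 0, 0, 0, 0, 0, 0]]}}

```text
clock: 24.4
eef_pos: [472.5, -461.1, 120.4]
tool_rot: [-0.135, 1.569, -0.469]
force: [0.5, -0.3, 1.0]
width: -0.2
```

Run:
```python
from h import *
np.set_printoptions(precision=3,suppress=True)
s,im=snap('wrist','w22'); print(s['eef_pos'],s['force'],s['width'],tool(s)[:,1])
```

```text
[ 472.462 -461.117  120.361] [ 0.508 -0.282  1.001] -0.23599931137375257 [ 0.327  0.945 -0.     0.   ]
```

View pics/w22.png

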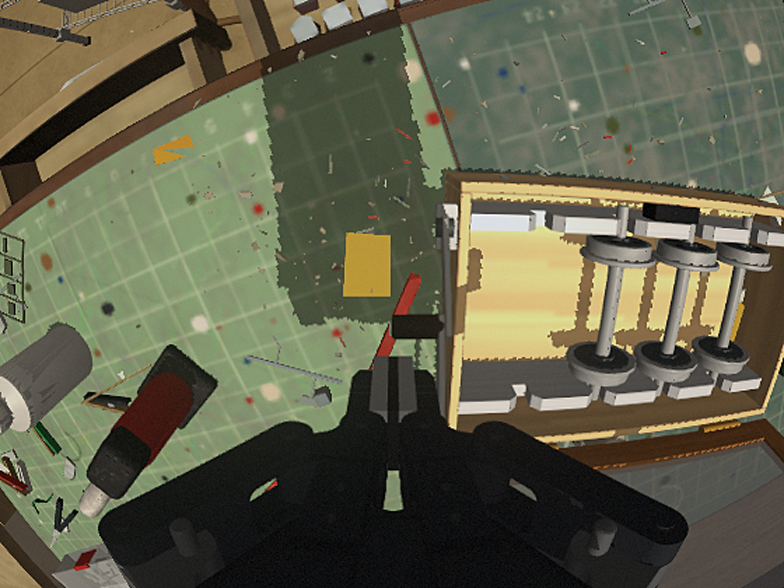

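Emit:
{"op": "arm_command", "data": {"series": [[0, 0.1, 0.4, -1.5, 0, 0, 0], [0, 0, 0, -1, 0, 0, 0], [0, 0, 0, -0.5, 0, 0, 0], [0, 0, 0, 0, 0, 0, 0], [0, 0, 0, 0, 0, 0, 0]]}}

```text
clock: 24.87
eef_pos: [472.4, -457.1, 89.3]
tool_rot: [-0.884, 1.57, -1.218]
force: [0.6, -0.5, -0.4]
width: 0.3
```

Emit:
{"op": "arm_command", "data": {"series": [[0, 0, 0, -0.3, 0, 0, 0], [0, 0, 0, -0.3, 0, 0, 0], [0, 0, 0, 0, 0, 0, 0]]}}

```text
clock: 25.12
eef_pos: [473.8, -457.6, 83.6]
tool_rot: [-0.139, 1.567, -0.472]
force: [2.3, -1.2, 3.3]
width: 0.3
```

Contact, ~3 N. Continue down.

Emit:
{"op": "arm_command", "data": {"series": [[0, 0, 0, -0.4, 0, 0, 0], [0, 0, 0, -0.4, 0, 0, 0], [0, 0, 0, -0.4, 0, 0, 0], [0, 0, 0, 0, 0, 0, 0]]}}

```text
clock: 25.45
eef_pos: [471.4, -456.4, 69.6]
tool_rot: [2.908, 1.568, 2.574]
force: [1.0, -0.8, 2.2]
width: 0.1
```

Emit:
{"op": "arm_command", "data": {"series": [[0, 0, 0, -0.4, 0, 0, 0], [0, 0, 0, -0.4, 0, 0, 0], [0, 0, 0, -0.4, 0, 0, 0], [0, 0, 0, 0, 0, 0, 0], [0, 0, 0, 0, 0, 0, 0]]}}

```text
clock: 25.87
eef_pos: [471.3, -456.5, 57.8]
tool_rot: [2.958, 1.569, 2.625]
force: [0.6, -0.2, 0.2]
width: 0.5
```

Run:
```python
from h import *
np.set_printoptions(precision=3,suppress=True)
s,im=snap('wrist','w23'); print(s['eef_pos'],s['force'],s['width'],tool(s)[:,1])
snap('side','s23')
```

```text
[ 471.266 -456.528   57.78 ] [ 0.563 -0.211  0.218] 0.5153088288811111 [0.327 0.945 0.    0.   ]
```

View pics/w23.png

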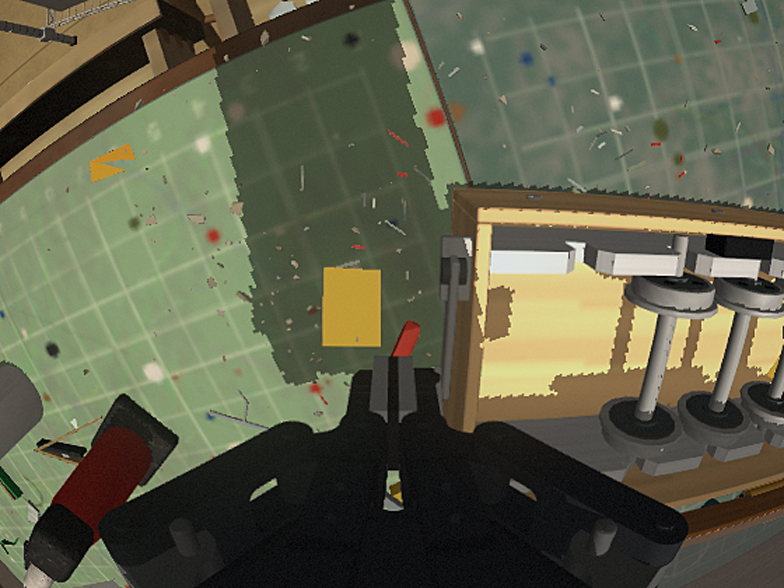

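View pics/s23.png

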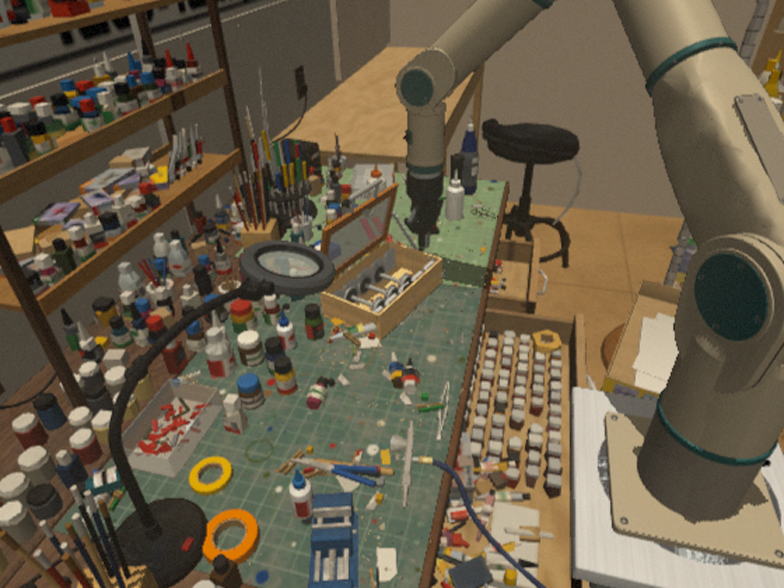

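Emit:
{"op": "arm_command", "data": {"series": [[0, 0, -0.3, 1, 0, 0, 0], [0, 0, 0, 2, 0, 0, 0], [0, 0, 0, 0, 0, 0, 0]]}}

```text
clock: 26.22
eef_pos: [474.4, -461.5, 92.7]
tool_rot: [-0.316, 1.565, -0.649]
force: [1.4, -0.2, 1.8]
width: -0.1
```

Emit:
{"op": "arm_command", "data": {"series": [[0, 0, 0, 3, 0, 0, 0], [0, 0, 0, 4, 0, 0, 0], [0, 0, 0, 4, 0, 0, 0], [0, 0, 0, 4, 0, 0, 0], [0, 0, 0, 4, 0, 0, 0], [0, 0, 0, 4, 0, 0, 0], [0, 0, 0, 0, 0, 0, 0], [0, 0, 0, 0, 0, 0, 0]]}}

```text
clock: 26.88
eef_pos: [473.6, -460.4, 322.3]
tool_rot: [-0.393, 1.564, -0.727]
force: [-0.4, -0.7, -0.9]
width: -0.0
```

Run:
```python
from h import *
np.set_printoptions(precision=1,suppress=True)
s,im=snap('wrist','w24'); print(s['eef_pos'],s['force'],s['qpos'])
_,im=snap('side','s24');cv2.imwrite('pics/s24c.png',cv2.resize(im[110:250,210:330],None,fx=4,fy=4,interpolation=cv2.INTER_CUBIC))
_,im=snap('top','t24');cv2.imwrite('pics/t24c.png',cv2.resize(im[130:260,250:380],None,fx=4,fy=4,interpolation=cv2.INTER_CUBIC))
```

```text
[ 473.6 -460.4  322.3] [-0.4 -0.7 -0.9] [ 1.1  0.7 -0.7  1.4  0.4  1.3  1.6]
```

View pics/w24.png

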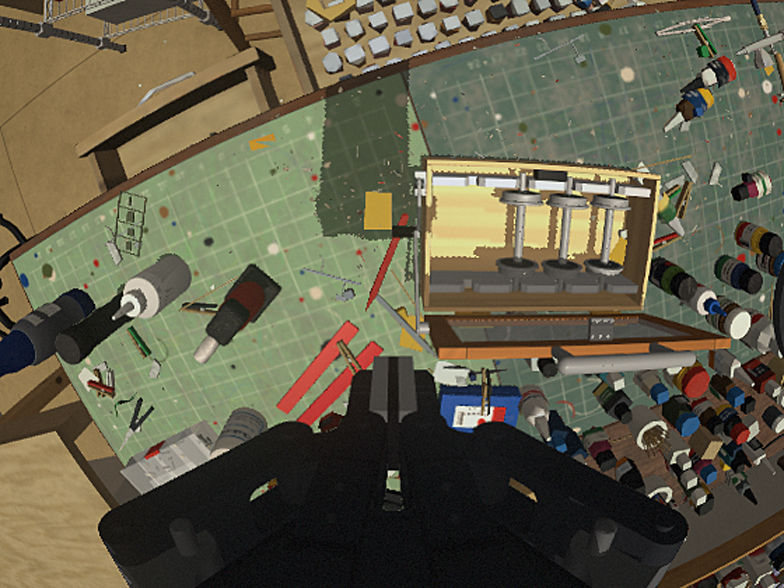

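View pics/s24c.png

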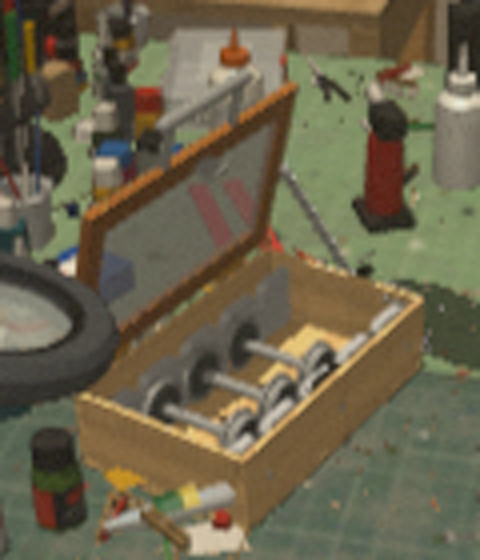

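View pics/t24c.png

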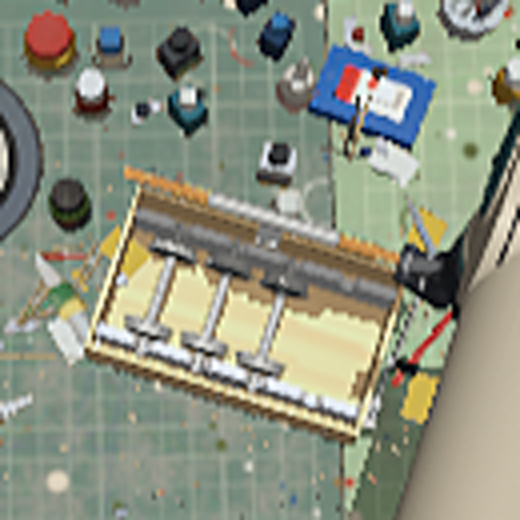

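```bash
cat >> h.py <<'E'
Q=[525.12,-323.63,-.3345]; CC,NN=np.cos(Q[2]),np.sin(Q[2])
def W(x,y,z): return np.array([Q[0]+CC*x-NN*y,Q[1]+NN*x+CC*y,z])
def tc(p): d=np.array(p[:2])-Q[:2]; return np.array([CC*d[0]+NN*d[1],-NN*d[0]+CC*d[1]])
def bar(a,y=0): return W(74-180*np.cos(a)+2.5*np.sin(a),y,66.5+180*np.sin(a)+2.5*np.cos(a))
E
python3 - <<'E'
from h import *
for a in (1.7,1.62,1.55,1.5,1.45,1.4,1.3,1.2): print(a,bar(a).round(1),[(np.array(proj('wrist',bar(a,y)))*1.4).round() for y in (-45,45)],(np.array(proj('top',bar(a)))-[250,130]).round(1)*4,(np.array(proj('side',bar(a)))-[210,110]).round(1)*4)
for z,x in [(83,-10),(63,-3),(55,-2)]: print((np.array(proj('wrist',W(x,-138,z)))*1.4).round())
E
```

```text
1.7 [ 619.3 -356.4  244.7] [array([553., 462.]), array([668., 447.])] [298.8 134.8] [127.2  73.2]
1.62 [ 605.7 -351.7  246.2] [array([558., 446.]), array([675., 432.])] [292.8 152.4] [144.  76.]
1.55 [ 593.8 -347.5  246.5] [array([561., 430.]), array([681., 417.])] [287.6 168.4] [158.8  79.2]
1.5 [ 585.3 -344.6  246.2] [array([564., 418.]), array([684., 405.])] [284. 180.] [169.6  82.8]
1.45 [ 576.9 -341.6  245.5] [array([566., 404.]), array([687., 393.])] [280. 192.] [180.8  86.8]
1.4 [ 568.4 -338.7  244.3] [array([568., 390.]), array([690., 380.])] [276.4 204. ] [191.6  91.2]
1.3 [ 551.8 -332.9  240.6] [array([571., 361.]), array([693., 353.])] [268.8 227.6] [213.6 102.4]
1.2 [ 535.6 -327.3  235.2] [array([572., 329.]), array([695., 325.])] [260.8 251.6] [235.6 116. ]
[403. 236.]
[403. 239.]
[402. 238.]
```

Emit:
{"op": "arm_command", "data": {"series": [[0.5, 0.6, 1, 0, 0, 0, -7], [0.5, 0.6, 1, 0, 0, 0, -7], [0.5, 0.6, 1, 0, 0, 0, -7], [0.5, 0.6, 1, 0, 0, 0, -7], [0.5, 0.6, 1, 0, 0, 0, -7], [0.5, 0.6, 1, 0, 0, 0, -7], [0.5, 0.6, 1, 0, 0, 0, -7], [0.5, 0.6, 1, 0, 0, 0, -7], [0.5, 0.6, 1, 0, 0, 0, -7], [0.5, 0.6, 1, 0, 0, 0, -7], [0.5, 0.6, 1, 0, 0, 0, -7], [0.5, 0.6, 1, 0, 0, 0, -7], [0.5, 0.7, 0.7, 0, 0, 0, -6], [0.5, 0, 0, 0, 0, 0, 0], [0.5, 0, 0, 0, 0, 0, 0], [0.5, 0, 0, 0, 0, 0, 0]]}}

```text
clock: 28.37
eef_pos: [550.3, -333.6, 317.7]
tool_rot: [-1.337, 1.569, 3.044]
force: [0.3, -0.4, -0.3]
width: 42.7
```

Run:
```python
from h import *
np.set_printoptions(precision=3,suppress=True)
s,im=snap('wrist','w25'); print(s['eef_pos'],s['force'],s['qpos'],tool(s)[:,1])
for a in (1.2,1.25,1.3,1.35,1.4): print(a,[(np.array(proj('wrist',bar(a,y)))*1.4).round() for y in (-45,45)])
```

```text
[ 550.287 -333.583  317.684] [ 0.35  -0.354 -0.269] [ 0.701  0.564 -0.345  1.41   0.196  1.203  0.003] [ 0.946 -0.325 -0.002  0.   ]
1.2 [array([365., 371.]), array([362., 210.])]
1.25 [array([380., 374.]), array([379., 211.])]
1.3 [array([396., 376.]), array([396., 212.])]
1.35 [array([412., 378.]), array([415., 213.])]
1.4 [array([428., 379.]), array([433., 213.])]
```

View pics/w25.png

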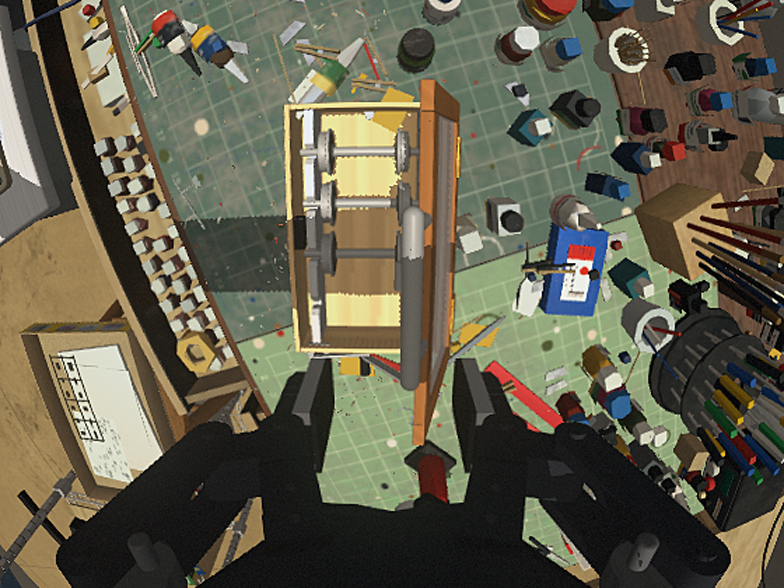

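Emit:
{"op": "arm_command", "data": {"series": [[0.5, 0.9, -0.2, 0, 0, 0, 0], [0.5, 0, 0, -2, 0, 0, 0], [0.5, 0, 0, -2, 0, 0, 0], [0.5, 0, 0, -1, 0, 0, 0], [0.5, 0, 0, 0, 0, 0, 0], [0.5, 0, 0, 0, 0, 0, 0], [0.5, 0, 0, 0, 0, 0, 0]]}}

```text
clock: 29.0
eef_pos: [560.6, -335.5, 269.9]
tool_rot: [1.468, 1.569, -0.436]
force: [0.7, -0.3, -0.6]
width: 42.4
```

Run:
```python
from h import *
np.set_printoptions(precision=3,suppress=True)
s,im=snap('wrist','w26'); print(s['eef_pos'],s['force'],tool(s)[:,1])
for a in (1.3,1.35,1.4): print(a,bar(a),[(np.array(proj('wrist',bar(a,y)))*1.4).round() for y in (-45,45)])
```

```text
[ 560.64  -335.453  269.853] [ 0.699 -0.338 -0.642] [ 0.945 -0.327  0.002  0.   ]
1.3 [ 551.813 -332.907  240.609] [array([373., 430.]), array([369., 236.])]
1.35 [ 560.086 -335.783  242.678] [array([392., 432.]), array([392., 237.])]
1.4 [ 568.447 -338.689  244.306] [array([412., 434.]), array([416., 238.])]
```

View pics/w26.png

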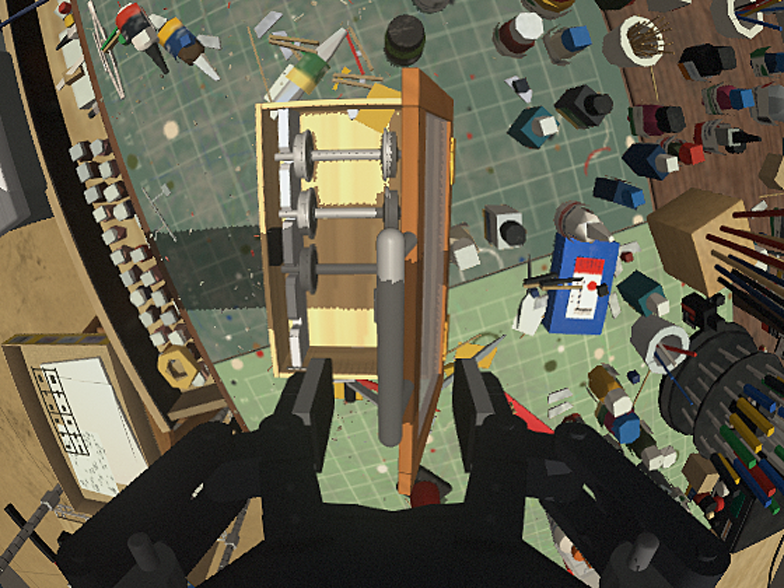

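Emit:
{"op": "arm_command", "data": {"series": [[0.5, 0, 0, -1.5, 0, 0, 0], [0.5, 0, 0, -1.5, 0, 0, 0], [0.5, 0, 0, -1, 0, 0, 0], [0.5, 0, 0, 0, 0, 0, 0], [0.5, 0, 0, 0, 0, 0, 0]]}}

```text
clock: 29.47
eef_pos: [560.4, -334.9, 229.1]
tool_rot: [3.008, 1.571, 1.104]
force: [-0.8, -0.2, 0.5]
width: 42.4
```

Emit:
{"op": "arm_command", "data": {"series": [[0, 0, 0, 0, 0, 0, 0], [0, 0, 0, 0, 0, 0, 0], [0, 0, 0, 0, 0, 0, 0], [0, 0, 0, 0, 0, 0, 0], [0, 0, 0, 0, 0, 0, 0], [0, 0, 0, 0, 0, 0, 0]]}}

```text
clock: 29.97
eef_pos: [560.7, -335.0, 230.0]
tool_rot: [1.405, 1.569, -0.499]
force: [-1.9, 0.7, 5.6]
width: 8.5
```

Run:
```python
from h import *
np.set_printoptions(precision=3,suppress=True)
s,im=snap('wrist','w27'); print(s['eef_pos'],tc(s['eef_pos']),s['force'],s['width'],tool(s)[:,1]);snap('side','s27')
```

```text
[ 560.689 -335.017  229.989] [37.337  0.921] [-1.87   0.712  5.615] 8.47965669966141 [ 0.945 -0.327  0.002  0.   ]
```

View pics/w27.png

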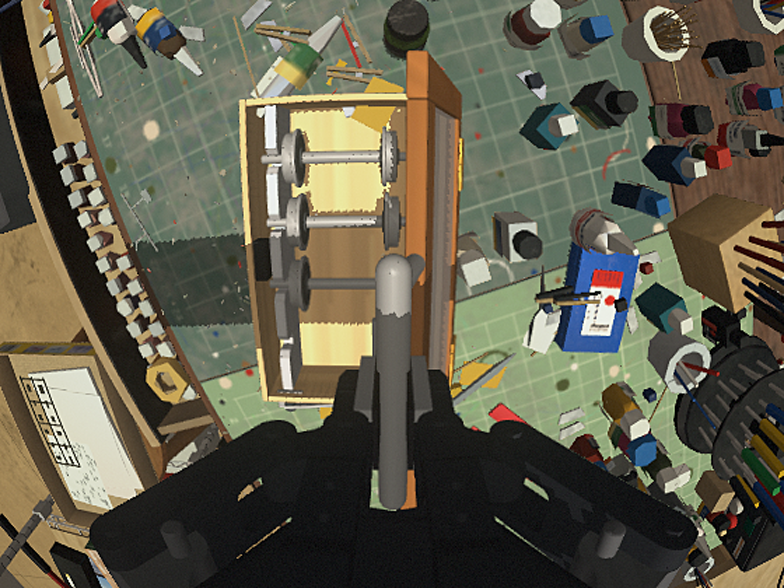

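View pics/s27.png

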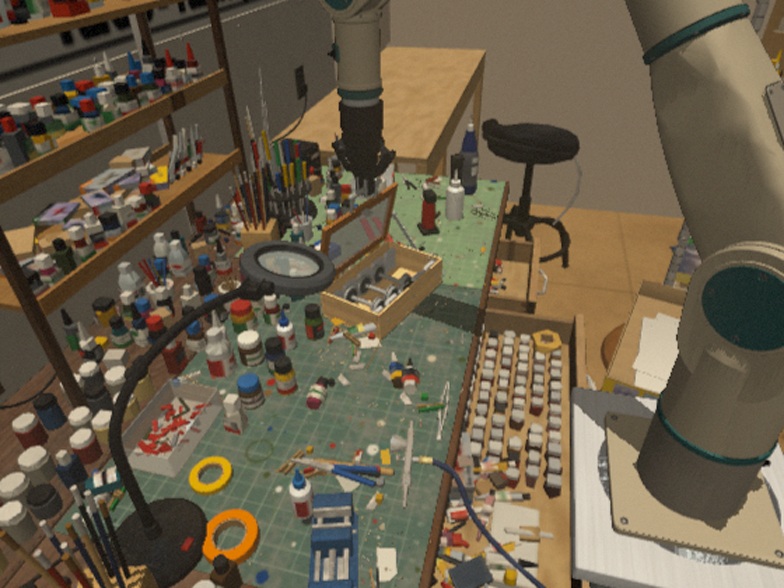

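Run:
```python
from h import *
A=np.arange(1.35,0.08,-0.05); P=np.array([bar(a) for a in A]); D=np.diff(P,axis=0)/10
for a,d,p in zip(A[1:],D,P[1:]): print(round(a,2),d.round(2).tolist(),(p-[0,0,12.7]).round(1).tolist())
```

```text
1.3 [-0.83, 0.29, -0.21] [551.8, -332.9, 227.9]
1.25 [-0.82, 0.28, -0.25] [543.6, -330.1, 225.4]
1.2 [-0.8, 0.28, -0.29] [535.6, -327.3, 222.5]
1.15 [-0.79, 0.27, -0.34] [527.7, -324.5, 219.1]
1.1 [-0.77, 0.27, -0.38] [520.0, -321.9, 215.4]
1.05 [-0.75, 0.26, -0.42] [512.5, -319.2, 211.2]
1.0 [-0.73, 0.25, -0.46] [505.1, -316.7, 206.6]
0.95 [-0.71, 0.25, -0.49] [498.0, -314.2, 201.7]
0.9 [-0.69, 0.24, -0.53] [491.2, -311.8, 196.4]
0.85 [-0.66, 0.23, -0.57] [484.6, -309.5, 190.7]
0.8 [-0.63, 0.22, -0.6] [478.3, -307.3, 184.7]
0.75 [-0.6, 0.21, -0.63] [472.2, -305.2, 178.3]
0.7 [-0.57, 0.2, -0.67] [466.5, -303.3, 171.7]
0.65 [-0.54, 0.19, -0.69] [461.1, -301.4, 164.7]
0.6 [-0.51, 0.18, -0.72] [456.0, -299.6, 157.5]
0.55 [-0.47, 0.16, -0.75] [451.3, -298.0, 150.0]
0.5 [-0.44, 0.15, -0.77] [446.9, -296.5, 142.3]
0.45 [-0.4, 0.14, -0.79] [442.9, -295.1, 134.3]
0.4 [-0.36, 0.13, -0.81] [439.3, -293.8, 126.2]
0.35 [-0.32, 0.11, -0.83] [436.1, -292.7, 117.9]
0.3 [-0.28, 0.1, -0.85] [433.3, -291.7, 109.4]
0.25 [-0.24, 0.08, -0.86] [430.9, -290.9, 100.8]
0.2 [-0.2, 0.07, -0.87] [428.9, -290.2, 92.0]
0.15 [-0.16, 0.06, -0.88] [427.3, -289.6, 83.2]
0.1 [-0.12, 0.04, -0.89] [426.1, -289.2, 74.3]
```

Emit:
{"op": "arm_command", "data": {"series": [[0, -0.4, 0.15, -0.1, 0, 0, 0], [0, -0.4, 0.14, -0.1, 0, 0, 0], [0, -0.41, 0.14, -0.12, 0, 0, 0], [0, -0.41, 0.14, -0.13, 0, 0, 0], [0, -0.4, 0.14, -0.14, 0, 0, 0], [0, -0.4, 0.14, -0.15, 0, 0, 0], [0, 0, 0, 0, 0, 0, 0]]}}

```text
clock: 30.65
eef_pos: [535.4, -326.2, 221.3]
tool_rot: [-1.688, 1.57, 2.69]
force: [-0.1, 0.6, 2.9]
width: 8.9
```

Emit:
{"op": "arm_command", "data": {"series": [[0, -0.4, 0.13, -0.16, 0, 0, 0], [0, -0.4, 0.13, -0.16, 0, 0, 0], [0, -0.39, 0.13, -0.18, 0, 0, 0], [0, -0.39, 0.13, -0.19, 0, 0, 0], [0, -0.38, 0.13, -0.2, 0, 0, 0], [0, -0.38, 0.13, -0.21, 0, 0, 0], [0, -0.37, 0.12, -0.22, 0, 0, 0], [0, -0.37, 0.12, -0.23, 0, 0, 0], [0, -0.36, 0.12, -0.24, 0, 0, 0], [0, -0.35, 0.12, -0.25, 0, 0, 0], [0, -0.34, 0.12, -0.26, 0, 0, 0], [0, -0.34, 0.12, -0.27, 0, 0, 0], [0, 0, 0, 0, 0, 0, 0]]}}

```text
clock: 31.73
eef_pos: [490.7, -310.6, 194.5]
tool_rot: [-2.233, 1.569, 2.146]
force: [4.3, 1.5, -5.0]
width: 8.6
```

Run:
```python
from h import *
np.set_printoptions(precision=3,suppress=True)
s,im=snap('wrist','w28'); print(s['eef_pos'],tc(s['eef_pos']),s['force'],s['width'],tool(s)[:,1]);snap('side','s28')
```

```text
[ 490.742 -310.597  194.478] [-36.751   1.025] [ 4.334  1.49  -5.023] 8.6357938588719 [ 0.945 -0.327 -0.001  0.   ]
```

View pics/w28.png

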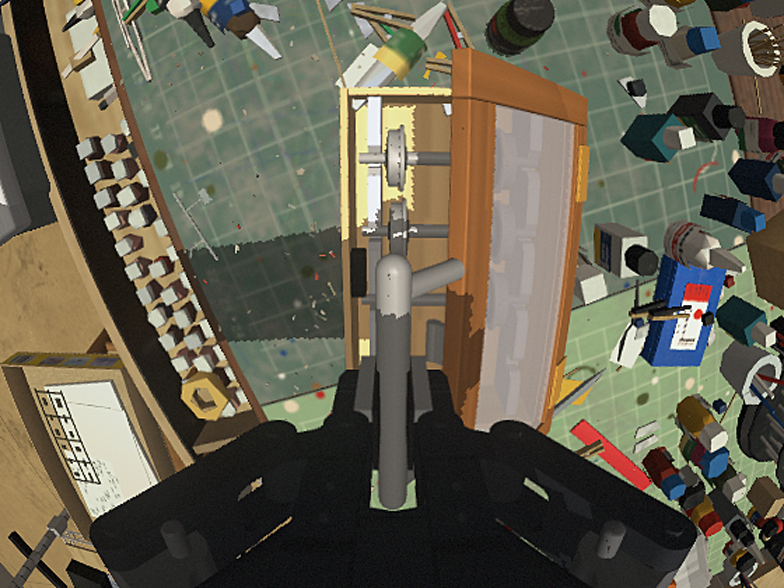

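View pics/s28.png

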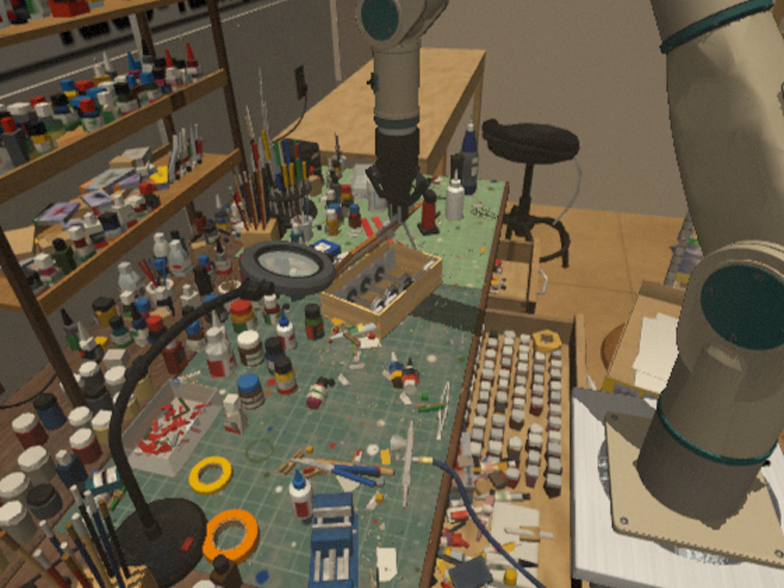

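Emit:
{"op": "arm_command", "data": {"series": [[0, -0.33, 0.11, -0.28, 0, 0, 0], [0, -0.33, 0.11, -0.28, 0, 0, 0], [0, -0.32, 0.11, -0.3, 0, 0, 0], [0, -0.31, 0.11, -0.3, 0, 0, 0], [0, -0.3, 0.1, -0.31, 0, 0, 0], [0, -0.3, 0.1, -0.31, 0, 0, 0], [0, -0.29, 0.1, -0.33, 0, 0, 0], [0, -0.28, 0.1, -0.33, 0, 0, 0], [0, -0.27, 0.09, -0.34, 0, 0, 0], [0, -0.27, 0.09, -0.35, 0, 0, 0], [0, -0.26, 0.09, -0.36, 0, 0, 0], [0, -0.25, 0.09, -0.36, 0, 0, 0], [0, -0.24, 0.08, -0.37, 0, 0, 0], [0, -0.23, 0.08, -0.38, 0, 0, 0], [0, -0.22, 0.08, -0.38, 0, 0, 0], [0, -0.22, 0.07, -0.39, 0, 0, 0], [0, 0, 0, 0, 0, 0, 0]]}}

```text
clock: 33.25
eef_pos: [447.7, -295.6, 141.7]
tool_rot: [2.308, 1.569, 0.405]
force: [4.3, 2.8, -3.5]
width: 8.6
```

Emit:
{"op": "arm_command", "data": {"series": [[0, -0.21, 0.07, -0.39, 0, 0, 0], [0, -0.2, 0.07, -0.39, 0, 0, 0], [0, -0.19, 0.06, -0.4, 0, 0, 0], [0, -0.18, 0.06, -0.41, 0, 0, 0], [0, -0.17, 0.06, -0.41, 0, 0, 0], [0, -0.16, 0.05, -0.42, 0, 0, 0], [0, -0.15, 0.05, -0.42, 0, 0, 0], [0, -0.14, 0.05, -0.43, 0, 0, 0], [0, -0.13, 0.04, -0.43, 0, 0, 0], [0, -0.12, 0.04, -0.43, 0, 0, 0], [0, -0.11, 0.04, -0.43, 0, 0, 0], [0, -0.1, 0.03, -0.43, 0, 0, 0], [0, 0, 0, 0, 0, 0, 0]]}}

```text
clock: 34.33
eef_pos: [430.4, -289.6, 92.1]
tool_rot: [1.877, 1.567, -0.026]
force: [7.7, 3.1, -2.4]
width: 8.5
```

Run:
```python
from h import *
np.set_printoptions(precision=3,suppress=True)
s,im=snap('wrist','w29'); print(s['eef_pos'],tc(s['eef_pos']),s['force'],s['width'],tool(s)[:,1]);snap('side','s29')
```

```text
[ 430.4   -289.593   92.096] [-100.645    1.054] [ 7.657  3.111 -2.425] 8.468415673175091 [ 0.945 -0.326  0.003  0.   ]
```

View pics/w29.png

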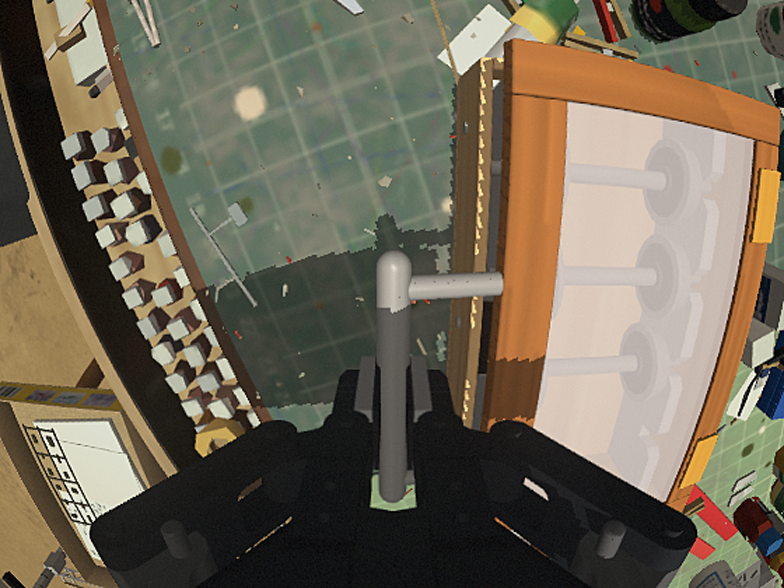

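Emit:
{"op": "arm_command", "data": {"series": [[0, -0.09, 0.03, -0.43, 0, 0, 0], [0, -0.08, 0.03, -0.44, 0, 0, 0], [0, -0.07, 0.02, -0.44, 0, 0, 0], [0, -0.06, 0.02, -0.4, 0, 0, 0], [0, 0, 0, 0, 0, 0, 0], [0, 0, 0, 0, 0, 0, 0]]}}

```text
clock: 34.93
eef_pos: [428.0, -288.7, 75.4]
tool_rot: [1.809, 1.566, -0.093]
force: [6.5, 3.6, -1.5]
width: 8.4
```

Emit:
{"op": "arm_command", "data": {"series": [[0, 0, 0, -0.2, 0, 0, 0], [0, 0, 0, 0, 0, 0, 0]]}}

```text
clock: 35.1
eef_pos: [427.9, -288.7, 73.3]
tool_rot: [1.82, 1.567, -0.082]
force: [6.5, 3.4, -1.2]
width: 8.4
```

Emit:
{"op": "arm_command", "data": {"series": [[0, 0, 0, -0.15, 0, 0, 0], [0, 0, 0, 0, 0, 0, 0]]}}

```text
clock: 35.27
eef_pos: [427.8, -288.7, 71.9]
tool_rot: [1.821, 1.567, -0.082]
force: [7.0, 4.1, -1.9]
width: 8.4
```

Emit:
{"op": "arm_command", "data": {"series": [[0, 0, 0, -0.15, 0, 0, 0], [0, 0, 0, 0, 0, 0, 0]]}}

```text
clock: 35.43
eef_pos: [427.7, -288.7, 70.4]
tool_rot: [1.822, 1.567, -0.081]
force: [6.6, 4.9, -0.8]
width: 8.7
```

Emit:
{"op": "arm_command", "data": {"series": [[0, 0, 0, -0.15, 0, 0, 0], [0, 0, 0, 0, 0, 0, 0]]}}

```text
clock: 35.6
eef_pos: [427.6, -288.6, 68.9]
tool_rot: [1.836, 1.567, -0.067]
force: [5.6, 3.1, -0.8]
width: 8.3
```

Emit:
{"op": "arm_command", "data": {"series": [[0, 0, 0, -0.15, 0, 0, 0], [0, 0, 0, 0, 0, 0, 0]]}}

```text
clock: 35.77
eef_pos: [427.6, -288.6, 67.4]
tool_rot: [1.84, 1.567, -0.063]
force: [5.7, 3.8, -0.5]
width: 8.2
```

Run:
```python
from h import *
np.set_printoptions(precision=3,suppress=True)
s,im=snap('wrist','w30'); print(s['eef_pos'],tc(s['eef_pos']),s['force'],s['width'],tool(s)[:,:3])
_,im=snap('side','s30');cv2.imwrite('pics/s30c.png',cv2.resize(im[130:250,190:340],None,fx=5,fy=5,interpolation=cv2.INTER_CUBIC))
```

```text
[ 427.573 -288.594   67.422] [-103.643    1.07 ] [ 5.663  3.76  -0.477] 8.150355986405058 [[ 0.004  0.945 -0.326]
 [-0.    -0.326 -0.945]
 [-1.     0.003 -0.001]
 [ 0.     0.     0.   ]]
```

View pics/w30.png

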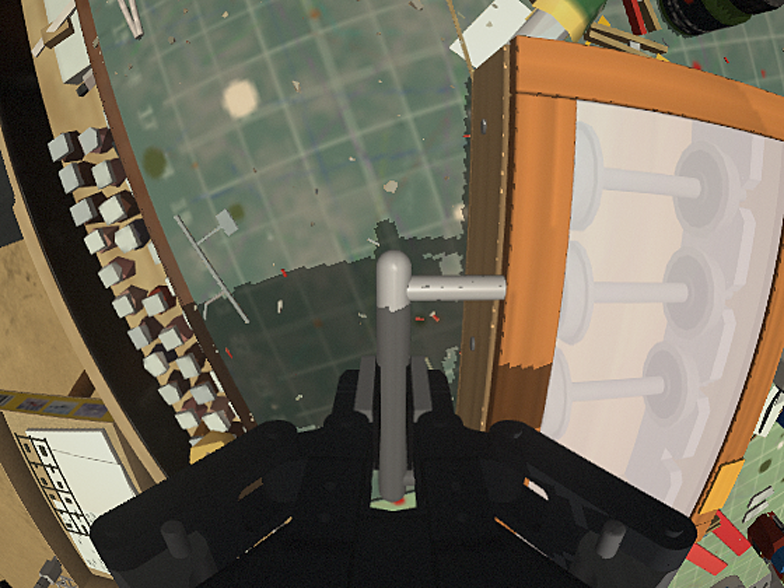

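View pics/s30c.png

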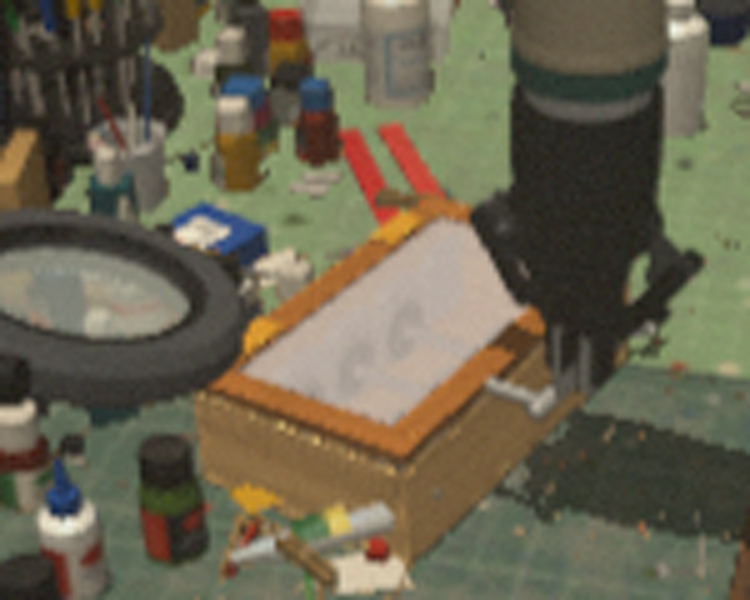

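Emit:
{"op": "arm_command", "data": {"series": [[0, 0, 0, -0.15, 0, 0, 0], [0, 0, 0, 0, 0, 0, 0]]}}

```text
clock: 36.03
eef_pos: [427.5, -288.6, 66.0]
tool_rot: [1.85, 1.567, -0.052]
force: [5.0, 3.5, 0.4]
width: 8.7
```

Emit:
{"op": "arm_command", "data": {"series": [[0, 0, 0, -0.15, 0, 0, 0], [0, 0, 0, 0, 0, 0, 0]]}}

```text
clock: 36.2
eef_pos: [427.5, -288.6, 64.5]
tool_rot: [1.833, 1.567, -0.069]
force: [5.3, 4.4, 0.8]
width: 8.7
```

Run:
```python
from h import *
np.set_printoptions(precision=0,suppress=True)
def lid(a,r,y,o): return W(74-r*np.cos(a)+o*np.sin(a),y,66.5+r*np.sin(a)+o*np.cos(a))
_,im=snap('side','s31');a5=cv2.resize(im[130:250,190:340],None,fx=5,fy=5,interpolation=cv2.INTER_CUBIC);cv2.imwrite('pics/s31c.png',a5)
for a in (0,.03,.06,.09,.12): print(a,[(np.array(proj('side',lid(a,r,y,o)))-[190,130])*5 for r,y,o in ((145,117,6.5),(145,117,-1.5),(0,117,6.5),(180,45,2.5))])
print((np.array(proj('side',W(-71,117,64)))-[190,130])*5,(np.array(proj('side',W(-71,117,0)))-[190,130])*5)
```

```text
0 [array([405., 462.]), array([406., 474.]), array([186., 374.]), array([539., 419.])]
0.03 [array([405., 455.]), array([406., 467.]), array([185., 374.]), array([539., 410.])]
0.06 [array([404., 448.]), array([405., 460.]), array([185., 374.]), array([538., 402.])]
0.09 [array([403., 440.]), array([404., 453.]), array([185., 374.]), array([538., 393.])]
0.12 [array([401., 433.]), array([403., 446.]), array([184., 373.]), array([537., 384.])]
[406. 476.] [410. 571.]
```

View pics/s31c.png

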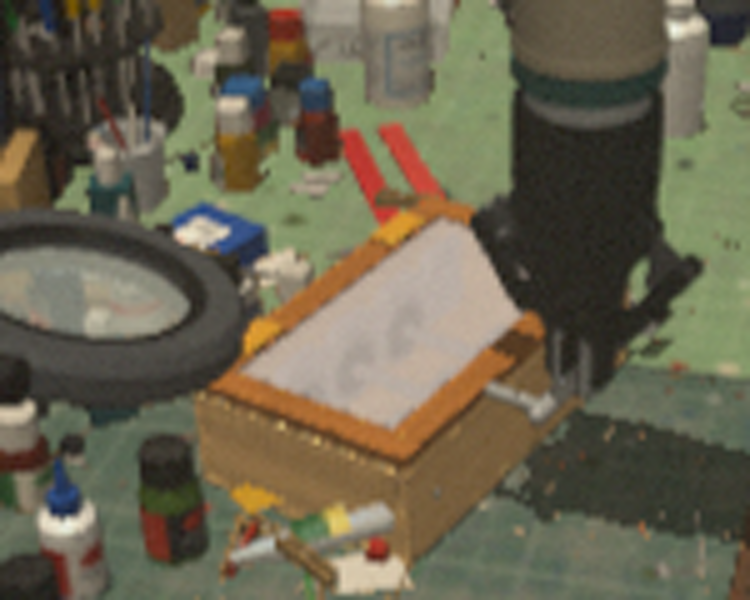

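Emit:
{"op": "arm_command", "data": {"series": [[0.2, 0, 0, 0, 0, 0, 0], [0.2, 0, 0, 0, 0, 0, 0], [0.2, 0, 0, 0, 0, 0, 0]]}}

```text
clock: 36.5
eef_pos: [423.8, -289.8, 63.9]
tool_rot: [-1.057, 1.568, -2.962]
force: [0.4, -0.2, -0.6]
width: 17.2
```

Emit:
{"op": "arm_command", "data": {"series": [[0.2, 0, 0, 0.5, 0, 0, 0], [0.2, 0, 0, 1.5, 0, 0, 0], [0.2, 0, 0, 2, 0, 0, 0], [0.2, 0, 0, 3, 0, 0, 0], [0, 0, 0, 0, 0, 0, 0], [0, 0, 0, 0, 0, 0, 0], [0, 0, 0, 0, 0, 0, 0], [0, 0, 0, 0, 0, 0, 0]]}}

```text
clock: 37.17
eef_pos: [424.5, -288.9, 133.3]
tool_rot: [-1.583, 1.569, 2.796]
force: [-0.3, -0.2, -0.4]
width: 0.3
```

Run:
```python
from h import *
np.set_printoptions(precision=3,suppress=True)
s,im=snap('wrist','w32'); print(s['eef_pos'],tc(s['eef_pos']),s['force'],s['width'])
_,im=snap('side','s32');cv2.imwrite('pics/s32c.png',cv2.resize(im[130:250,190:340],None,fx=5,fy=5,interpolation=cv2.INTER_CUBIC))
```

```text
[ 424.497 -288.945  133.307] [-106.433   -0.271] [-0.343 -0.166 -0.395] 0.26906147593544083
```

View pics/w32.png

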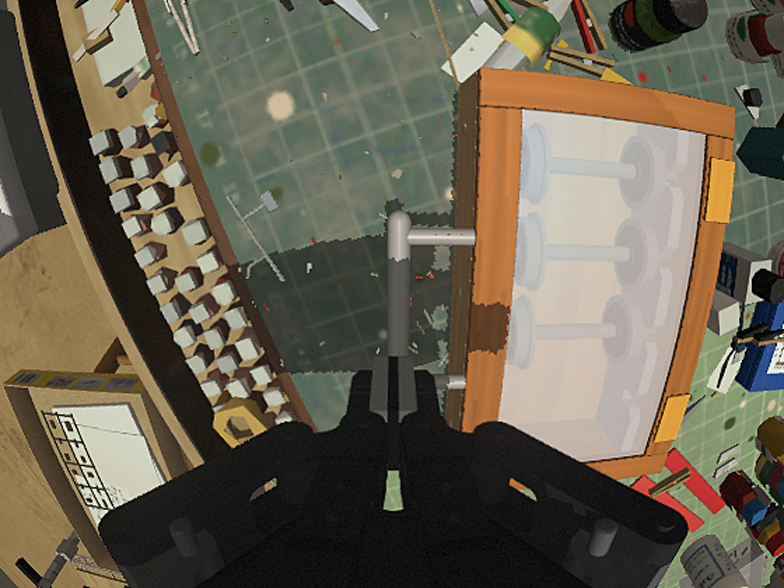

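View pics/s32c.png

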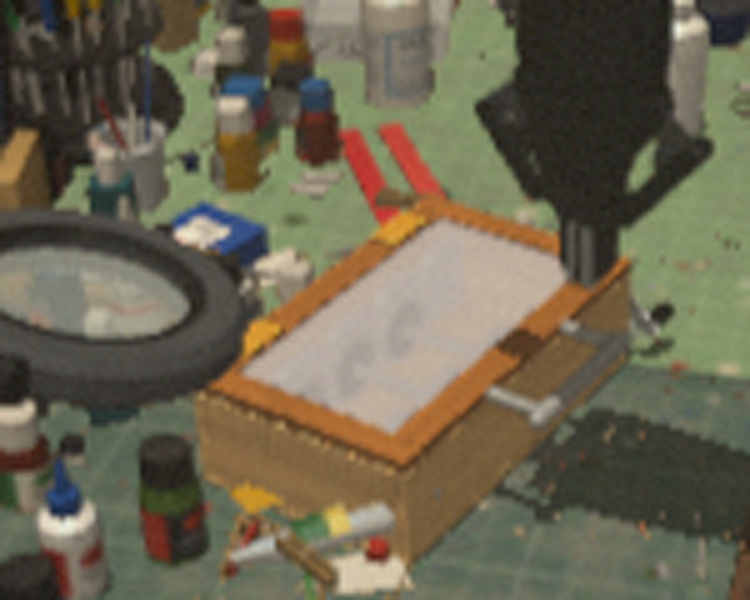

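Emit:
{"op": "arm_command", "data": {"series": [[0, 2, -0.7, 0, 0, 0, 0], [0, 2.1, -0.7, 0, 0, 0, 0], [0, 0, 0, -2, 0, 0, 0], [0, 0, 0, -2, 0, 0, 0], [0, 0, 0, -0.5, 0, 0, 0], [0, 0, 0, 0, 0, 0, 0], [0, 0, 0, 0, 0, 0, 0]]}}

```text
clock: 37.85
eef_pos: [466.2, -302.8, 88.8]
tool_rot: [-1.82, 1.57, 2.56]
force: [-0.4, -0.6, -1.2]
width: -0.1
```

Emit:
{"op": "arm_command", "data": {"series": [[0, 0, 0, -0.3, 0, 0, 0], [0, 0, 0, -0.3, 0, 0, 0], [0, 0, 0, 0, 0, 0, 0]]}}

```text
clock: 38.1
eef_pos: [466.6, -303.2, 83.2]
tool_rot: [1.193, 1.57, -0.712]
force: [-0.2, 0.5, 1.4]
width: 0.1
```

Emit:
{"op": "arm_command", "data": {"series": [[0, 0, 0, -0.2, 0, 0, 0], [0, 0, 0, -0.2, 0, 0, 0], [0, 0, 0, 0, 0, 0, 0]]}}

```text
clock: 38.35
eef_pos: [466.4, -303.0, 78.8]
tool_rot: [-1.749, 1.571, 2.63]
force: [-0.1, -0.5, -0.9]
width: -0.1
```

Emit:
{"op": "arm_command", "data": {"series": [[0, 0, 0, -0.2, 0, 0, 0], [0, 0, 0, -0.2, 0, 0, 0], [0, 0, 0, 0, 0, 0, 0]]}}

```text
clock: 38.6
eef_pos: [466.3, -302.9, 74.6]
tool_rot: [-1.798, 1.57, 2.581]
force: [0.0, -0.9, 0.2]
width: -0.2
```

Emit:
{"op": "arm_command", "data": {"series": [[0, 0, 0, -0.15, 0, 0, 0], [0, 0, 0, 0, 0, 0, 0]]}}

```text
clock: 38.77
eef_pos: [466.4, -303.0, 73.3]
tool_rot: [-1.924, 1.57, 2.455]
force: [0.3, 0.1, -0.2]
width: 0.0
```

Emit:
{"op": "arm_command", "data": {"series": [[0, 0, 0, -0.15, 0, 0, 0], [0, 0, 0, 0, 0, 0, 0]]}}

```text
clock: 38.93
eef_pos: [466.6, -303.1, 73.0]
tool_rot: [0.283, 1.57, -1.622]
force: [-2.4, 1.6, 9.1]
width: -0.0
```

Emit:
{"op": "arm_command", "data": {"series": [[0, 0, 0, -0.1, 0, 0, 0], [0, 0, 0, 0, 0, 0, 0]]}}

```text
clock: 39.1
eef_pos: [466.6, -303.1, 72.9]
tool_rot: [0.403, 1.57, -1.501]
force: [-3.8, 1.2, 17.4]
width: 0.1
```

Emit:
{"op": "arm_command", "data": {"series": [[0, 0, 0, -0.1, 0, 0, 0], [0, 0, 0, 0, 0, 0, 0], [0, 0, 0, 0, 0, 0, 0]]}}

```text
clock: 39.35
eef_pos: [466.6, -303.1, 72.9]
tool_rot: [0.577, 1.569, -1.327]
force: [-5.3, 2.7, 25.8]
width: 0.0
```

Emit:
{"op": "arm_command", "data": {"series": [[0, 0, 0, 0.5, 0, 0, 0], [0, 0, 0, 2, 0, 0, 0], [0, 0, 0, 4, 0, 0, 0], [0, -1, 0, 4, 0, 0, 0], [0, -2, 0, 4, 0, 0, 0], [0, -2, 3, 4, 0, 0, 0], [0, -2, 4, 2, 0, 0, 0], [0, 0, 4, 2, 0, 0, 0], [0, 0, 4, 0, 0, 0, 0], [0, 0, 4, 0, 0, 0, 0], [0, 0, 0, 0, 0, 0, 0], [0, 0, 0, 0, 0, 0, 0], [0, 0, 0, 0, 0, 0, 0]]}}

```text
clock: 40.43
eef_pos: [405.5, -129.0, 278.9]
tool_rot: [0.561, 1.57, -1.343]
force: [-0.1, -1.0, 0.0]
width: -0.0
```

Run:
```python
from h import *
np.set_printoptions(precision=3,suppress=True)
s=ctrl.read_state(); print(s['eef_pos'],s['force'],s['clock'])
_,im=snap('side','s33');cv2.imwrite('pics/s33c.png',cv2.resize(im[130:250,190:340],None,fx=5,fy=5,interpolation=cv2.INTER_CUBIC))
_,im=snap('top','t33');cv2.imwrite('pics/t33c.png',cv2.resize(im[120:270,230:420],None,fx=4,fy=4,interpolation=cv2.INTER_CUBIC))
snap('wrist','w33')
```

```text
[ 405.452 -128.972  278.948] [-0.116 -0.994  0.049] 40.4333
```

View pics/s33c.png

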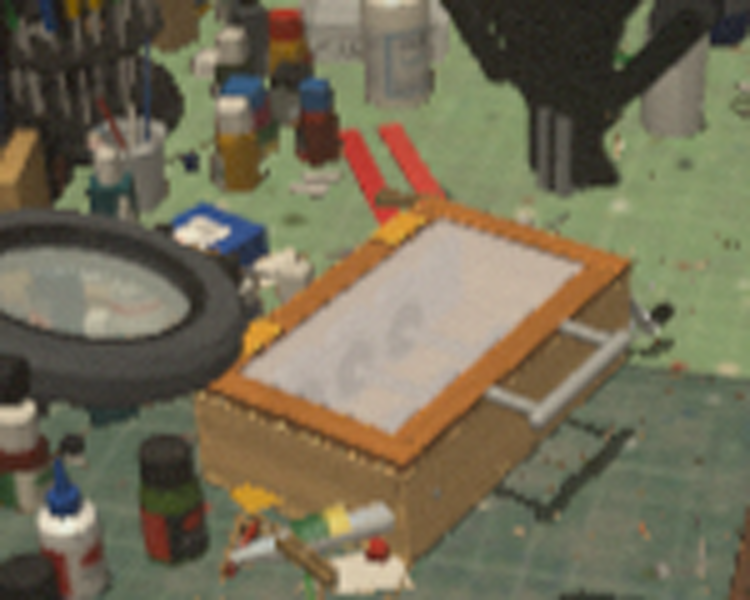

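View pics/t33c.png

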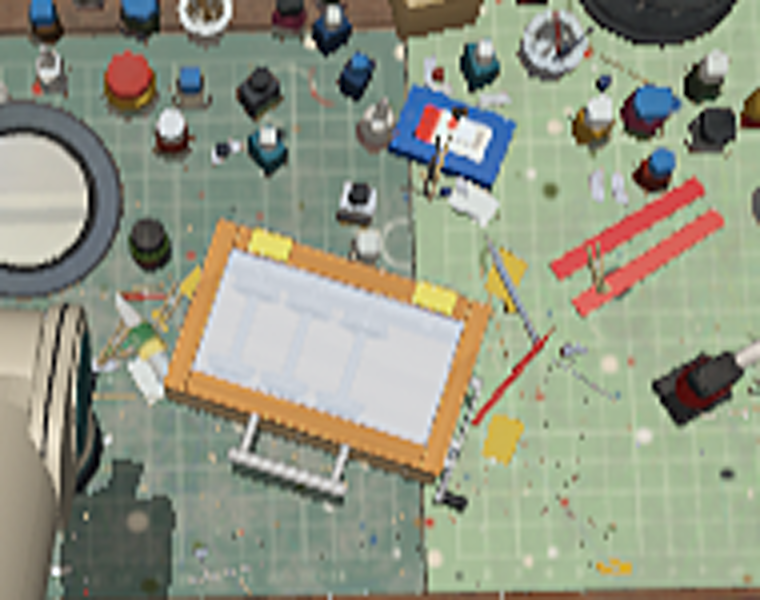

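View pics/w33.png

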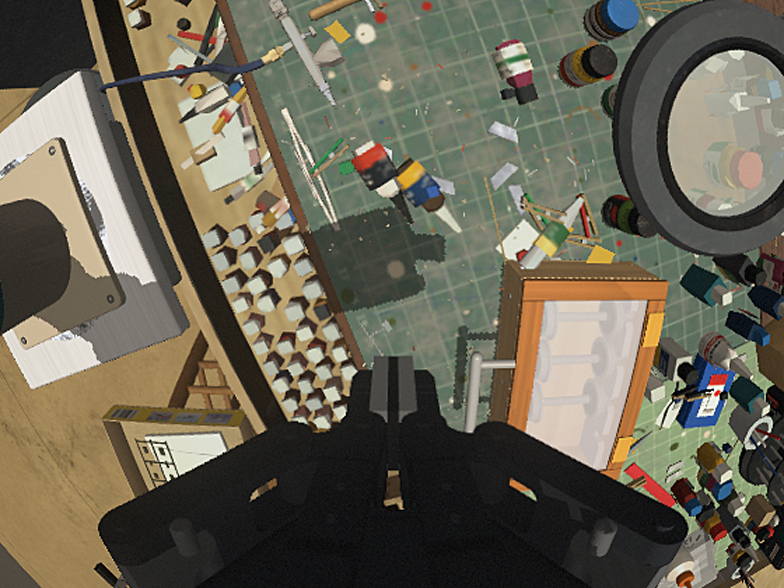

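Run:
```python
from h import *
print([(l,[(d['conf'],np.round(d['centre'])) for d in ctrl.spot_in(l,'side')][:2]) for l in ('cyano','paint_00','burner')])
print(ctrl.finish_job())
```

```text
[('cyano', [(0.75, array([504., 181.,  48.]))]), ('paint_00', [(0.68, array([615., -29.,  42.])), (0.32, array([ 523., -309.,   68.]))]), ('burner', [])]
the job is handed in; nothing more can be done
None
```

The job is done and handed in at about 40 s. All the wheelsets are in the drying case and the lid is shut.

- **Wheelsets:** three were on the bench. I found no fourth, including under the magnifier. They went into slots 3, 2 and 1. In slots 3 and 1 the axles met the slot bottoms within 0.2 mm of the expected height. I released the slot 2 one without a bottoming contact reading, but it looked fully down in the pictures afterwards, as did the others.
- **Stay:** I pushed the knuckle stud about 25 mm down and the lid tilted forward, so the lock was broken.
- **Lid:** I gripped the pull bar and lowered it by hand the whole way, at about 0.3 rad/s, with no drop.
- **Catch:** I did not feel the snap at the front edge. The lid had probably already gone past the catch while I was easing the bar down the last few millimetres. When I then pressed the front edge, it was firm at 73 mm, the fully shut height, and held 26 N without moving. The last pictures from the side and top cameras show it flush and still shut.
- **Bottles and burner:** the final check found the glue bottle and the paint bottle unmoved. The same check missed the burner from the side view, but the burner shows standing in the last top picture.

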